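Set the tube heater four clicks from its stop and start it

TASK

Set the tube-block heater for a four-minute run, one click a minute: with a fingertip against the side of the dial's wing, push the dial anticlockwise all the way back to its stop, then push it clockwise exactly four clicks, and last press the round start button fully down and let it come up again. Only touch and push: do not pinch the wing, lift nothing, keep the tubes in their wells, and leave the heater and the things beside it where they are.

Things in the scene. Friction and masses are not known exactly. Their poses are not given: they have to be found in the camera images.
- heater: the tube-block heater, a white and grey bench unit, 200 mm deep (x) and 240 mm wide (y), loose on rubber feet, 3 to 5 kg. Origin under its centre on the table, x to its back, y to its left, z up. Flat front deck (x -100 to +29 mm, z = 60 mm) with the dial left and start right; behind it a surround 77 mm high round an aluminium block (top 80 mm) with two rows of six wells
- dial (a joint): angle of the dial, rad: 0 at the anticlockwise stop (itself a notch), growing clockwise seen from above to a second stop nine clicks on (4.71). One click is 0.524 rad (30 degrees); four clicks read 2.09. It starts two to eight clicks from the stop
- dial_axis (a point): centre of the dial at deck height, 60 mm above the table, 36 mm in front of and 50 mm left of the heater's centre; the axis is vertical. The dial is a black disc 88 mm across, its top 10 mm above the deck. Ten raised ticks lie round it, one a click, the longest (front left) at the stop. A sprung ball clicks into a notch each 30 degrees; let go, the dial settles in the nearest notch
- wing_end (a point): outer end of the dial's upright radial wing (14 mm thick, 6 to 44 mm off the axis, top 35 mm above the deck): 44 mm off the axis, 22 mm above the deck, mid thickness. The wing's direction, anticlockwise from the heater's x axis, is 135 degrees minus the dial angle
- wing_fwd_face: grey ribbed cheek, 34 x 5 x 21 mm, on the wing's side that is pushed to turn clockwise. Origin at its centre: 25 mm off the axis, 21 mm above the deck, 4.5 mm off mid thickness; x points outward along the wing. Leaving a notch takes about 0.13 N m (3 to 6 N at the wing's outer half); the resistance fades to nothing half way, then the dial snaps ahead of the finger into the next notch
- wing_back_face: the like cheek on the wing's other side, pushed to turn the dial anticlockwise (towards the stop)
- start (a joint): travel of the start button, m: 0 up, 0.006 fully down; sprung, 1.5 N to begin and 5 N fully down, and it comes up when let go
- start_top (a point): centre of the top of the start button, a white round cap 26 mm across in a grey collar 42 mm across, at the front right of the heater's deck; the top is 74 mm above the table and is pressed straight down
- tube_1: red-capped sample tube, 20 mm wide, 66 mm tall, upright in one of the heater's wells, its cap's top 108 mm above the table; origin at its foot, 42 mm above the table; leave it in its well
- tube_2: the like tube with a white cap, in another well
- tube_3: the like tube with a yellow cap, in another well
- dropper: loose dropper bottle, 27 mm wide, 84 mm tall, standing right of the heater; leave alone
- cartridge: loose flat test cartridge, 62 x 47 x 21 mm, lying right of the heater's front; leave alone
- pouch: loose sealed swab pouch, 26 x 185 x 10 mm, lying in front of the heater; leave alone
Mind the look-alikes: they are no part of the job. What is shaped like the tube_2 but turquoise is not meant. Of the things like the tube_3, leave any that is orange; of the rest the smaller one is meant.

How it is judged:
By the outcome, as a careful person would: the job done as asked, in the order asked, and still so for the second after the job is handed in, with the robot touching nothing.
It also fails if it takes over 72 s, if anything falls off the work surface, if the arm or the gripper's body presses on something with over 40 N, if the wrist force passes 120 N, or if a joint passes its speed limit or range.

ROBOT

A 6-joint arm with a two-finger parallel gripper is mounted at the origin on a cart in front of the work surface, level with it; the furniture and walls round the work are solid. World frame = base frame: x ahead of the robot, y to its left, z up, the work surface at z = 0. Lengths are in m, angles in rad, forces in N, time in s.
With the tool pointing down it reaches from about 0.425 to 0.95 m from the base axis. Payload 3.5 kg.
Tool frame: the origin (TCP) lies at the very end of the fingers, on their centre line; the grasp point (between the pads) lies 19 mm behind it; y points along the fingers, z is the direction in which the jaws open and shut, and the axes are right-handed (so a half turn about y gives the same grasp; the last joint's range is limited). The gripper opens to 85 mm and grips with 20 to 120 N. Pads are 22 mm wide; open, the fingers measure 114 mm over their backs; the gripper's body (76 mm by 85 mm) begins 54 mm behind the grasp point. The pads swing forward as they close: fully open they stand 13 mm farther back than shut.
Start: joints at [1.105, 0.286, 1.577, -0, 1.279, -0.15], TCP at [0.21, 0.642, 0.231] pointing down, gripper open.
Joint ranges: [-2.77, 2.77], [-0.9, 2.22], [0.21, 2.48], [-1.53, 4.67], [0.24, 2.81], [-2.84, 2.84]. Speed limits (rad/s): [2.79, 2.79, 3.14, 3.14, 3.14, 3.14].

INTERFACE

Orientations are given as a unit quaternion [x, y, z, w].
In Python, from plant import ctrl, cams gives the robot as it stands.
- The arm moves only by the tool play_rows, never from a script. Its argument "steps" is a list of rows, each an object of numbers: "claw": the finger opening in cm, from 0 to 8.54; "tx", "ty", "tz": the shift along the tool's x, y, z in cm; "ax", "ay", "az": the turn, a rotation vector about the tool's x, y, z in degrees. A call has 1 to 12 rows; each row is the pose to reach, as a shift and turn from the pose commanded when the call began, along the tool's axes at that moment; what a row does not reach only later rows make up. A row lasts 1/12 s, in which the tool goes at most 41.7 mm and 7.16 degrees, less where a joint would pass 70% of its speed; a pose out of reach is approached as far as the arm can. A call with a gripper value outside its range is refused whole. The fingers move at their own pace and stop on an object; "grip_force" is the grip in N (left out, the last holds). Time passes only in rows, so rows that repeat a pose let the fingers close. It gives the time, the measured TCP pose, the force and the opening at its end, in the units of the state.
- ctrl.get_state(): the state, without advancing time (a new reading comes with each control period).
- cams.read_camera(name): name is "scene" or "top" or "wrist"; returns (picture, depth): 480x640x3 uint8, blue, green, red; 480x640 float32, m along the optical axis (not along the pixel's ray), 0 where there is no reading.
- cams.camera_model(name): a dict with "intrinsics" (3x3 intrinsics, pixels), "rvec" (rotation vector, rad) and "tvec" (3), from world to camera coordinates, as OpenCV has them; the wrist camera has in their place "tool_from_camera" (4x4, takes a point from camera to tool coordinates, whose origin is the TCP and whose axes are the tool frame's). Camera axes: x right, y down, z forward; pixel columns grow to the right and rows downward; lengths in m; the calibration is good to about 2 mm. A picture is of the moment at which its call begins: read the wrist's pose just before it. camera_model takes no time and is no camera call.
- ctrl.sign_off(): hands the job in, once; it reports no verdict.
The state is a dict: "time": time; "qpos": joint angles; "dq": joint speeds; "joint_efforts": joint torques, N m; "eef_pos": TCP position; "tcp_rot": TCP orientation; "contact_force": force on the tool from outside, world axes, zero at the start; "wrist_torque": the same for the moment, N m; "opening": opening from 0.0 (shut) to 1.0 (fully open).
Only numpy, scipy, OpenCV 4.12 (cv2) and the standard library are available. Lean on these libraries where they do the work, as an engineer would, in place of code of your own. Each camera call takes 0.05 s, during which the arm holds its last target.

## Working session

There is one attempt and no reset: what is moved stays moved. The work goes in short steps, Python scripts to look and compute and a tool call to move; the robot and the scene stay as the last step left them, time stands still between calls to the robot, and variables do not carry over. Pictures are saved under pics/ and viewed, and the job is handed in when it is done.

Besides the shell and the picture viewer there is one more tool, called after "Call:" by a JSON object that holds its "name" and its "arguments", one argument or row to a line. play_rows: Moves the arm, as the interface text tells. Its arguments: {"type":"object","properties":{"steps":{"type":"array","items":{"type":"object","properties":{"claw":{"type":"number"},"tx":{"type":"number"},"ty":{"type":"number"},"tz":{"type":"number"},"ax":{"type":"number"},"ay":{"type":"number"},"az":{"type":"number"}}}},"grip_force":{"type":"number"}},"required":["steps"]}

```bash
mkdir -p pics
cat > h.py <<'E'
import numpy as np, cv2
from plant import ctrl, cams
from scipy.spatial.transform import Rotation as R
def cam(n):
    m=cams.camera_model(n); K=np.array(m["intrinsics"])
    if n=="wrist":
        s=ctrl.get_state(); T=np.eye(4); T[:3,:3]=R.from_quat(s["tcp_rot"]).as_matrix(); T[:3,3]=s["eef_pos"]
        C=T@np.array(m["tool_from_camera"]); return K,C
    r=cv2.Rodrigues(np.array(m["rvec"],float).reshape(3))[0]; C=np.eye(4); C[:3,:3]=r.T; C[:3,3]=-r.T@np.array(m["tvec"]).ravel(); return K,C
def ray(K,C,u,v,z):
    d=C[:3,:3]@np.linalg.inv(K)@np.array([u,v,1.]); o=C[:3,3]; return o+d*(z-o[2])/d[2]
def proj(K,C,p):
    q=C[:3,:3].T@(np.array(p)-C[:3,3]); q=K@q; return q[:2]/q[2]
E
python3 - <<'E'
from h import *
print(ctrl.get_state())
for n in("scene","top","wrist"):
    K,C=cam(n); p,d=cams.read_camera(n); cv2.imwrite(f"pics/{n}0.png",p); np.savez(f"{n}0.npz",p=p,d=d,K=K,C=C)
    print(n,C[:3,3].round(3),C[:3,2].round(2))
E
```

```text
{'time': 0.0, 'qpos': array([ 1.10504357e+00,  2.87224699e-01,  1.57816033e+00,  2.49483862e-05,
        1.27857610e+00, -1.50049328e-01]), 'dq': array([ 0.00117533,  0.00142363, -0.00144123, -0.00101354,  0.0017647 ,
       -0.00148997]), 'joint_efforts': array([ 1.63241398e-04, -4.05992067e+01, -2.92616719e+01, -9.09144273e-05,
        5.84724228e-03, -9.58232448e-06]), 'eef_pos': array([0.209283  , 0.64105946, 0.22991683]), 'tcp_rot': array([ 0.69911006, -0.11141932,  0.11089568, -0.69751918]), 'contact_force': array([-0.55067524,  0.13854047, -0.02581114]), 'wrist_torque': array([-0.02353834,  0.00423028, -0.04161184]), 'opening': 1.000957093366767}
scene [ 0.152 -0.542  0.792] [ 0.46  0.52 -0.72]
top [ 0.487 -0.023  0.932] [ 0.17 -0.03 -0.99]
wrist [0.136 0.665 0.372] [ 0.28 -0.1  -0.95]
```

View pics/scene0.png

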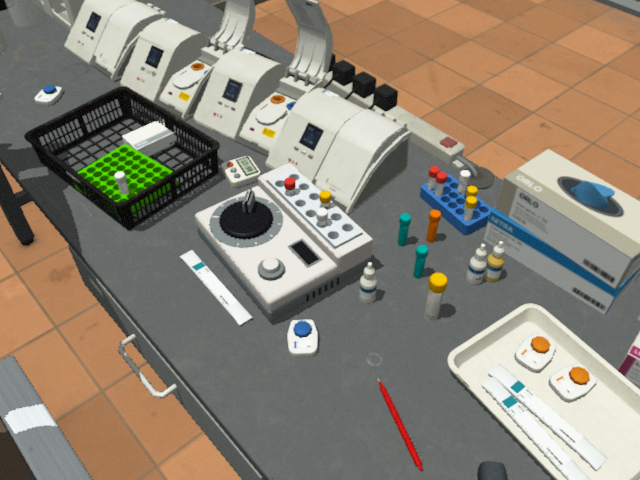

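View pics/top0.png

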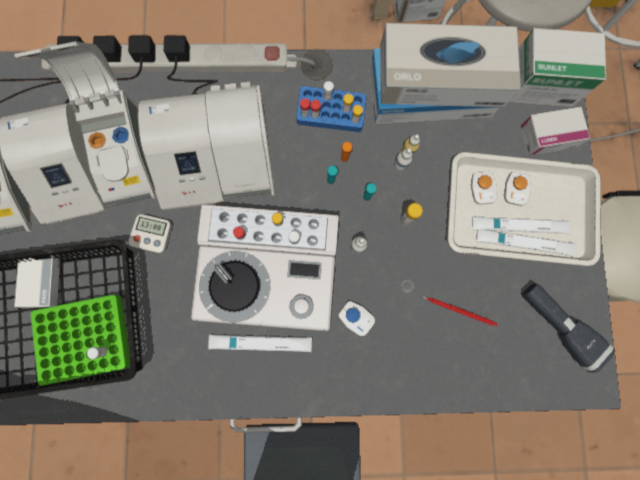

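View pics/wrist0.png

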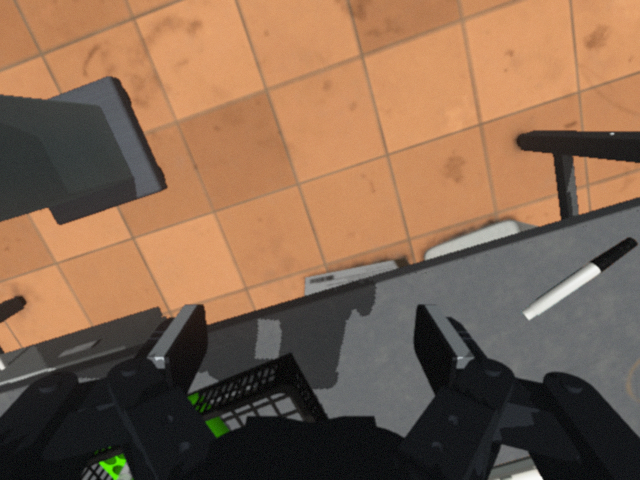

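The top view shows the heater at about (193–338, 205–330), its dial at (234, 286), the wing pointing up-left, and the start button at (301, 306). I'll measure these next.

Run:
```python
from h import *
z=np.load("top0.npz"); p=z["p"];K=z["K"];C=z["C"]
c=cv2.resize(p[195:345,180:380],None,fx=4,fy=4,interpolation=cv2.INTER_CUBIC); cv2.imwrite("pics/topc.png",c)
# dial disc: dark blob
g=cv2.cvtColor(p,cv2.COLOR_BGR2GRAY)
m=np.zeros_like(g); m[250:322,198:272]=(g[250:322,198:272]<60)*255
n,l,s,ce=cv2.connectedComponentsWithStats(m)
for i in range(1,n):
    if s[i,4]>30: print(s[i],ce[i])
i=1+np.argmax(s[1:,4]); cs,_=cv2.findContours((l==i).astype(np.uint8),cv2.RETR_EXTERNAL,cv2.CHAIN_APPROX_NONE)
h=cv2.convexHull(cs[0]); print("ell",cv2.fitEllipse(h)); 
e=cv2.fitEllipse(h); print("dial",ray(K,C,*e[0],.07))
w=np.array([ray(K,C,*q[0],.07)[:2] for q in h],np.float32); print(cv2.minEnclosingCircle(w))
# white deck edges: front-left, front right, etc
hs=cv2.cvtColor(p,cv2.COLOR_BGR2HSV)
mm=((hs[...,2]>150)&(hs[...,1]<50)).astype(np.uint8)*255
roi=np.zeros_like(mm); roi[200:332,188:342]=mm[200:332,188:342]
cs,_=cv2.findContours(roi,cv2.RETR_EXTERNAL,cv2.CHAIN_APPROX_NONE); k=max(cs,key=cv2.contourArea)
print(cv2.approxPolyDP(k,4,True).reshape(-1,2).tolist())
```

```text
[ 209  261   51   50 1114] [233.86983842 281.17953321]
ell ((233.79112243652344, 285.4937438964844), (49.562408447265625, 50.93644332885742), 50.255374908447266)
dial [0.55089881 0.10091393 0.07      ]
((0.5515938997268677, 0.10096405446529388), 0.04355529323220253)
[[188, 200], [188, 205], [202, 204], [197, 240], [205, 245], [199, 248], [192, 319], [328, 329], [336, 215], [283, 211], [283, 223], [276, 226], [271, 221], [276, 210]]
```

View pics/topc.png

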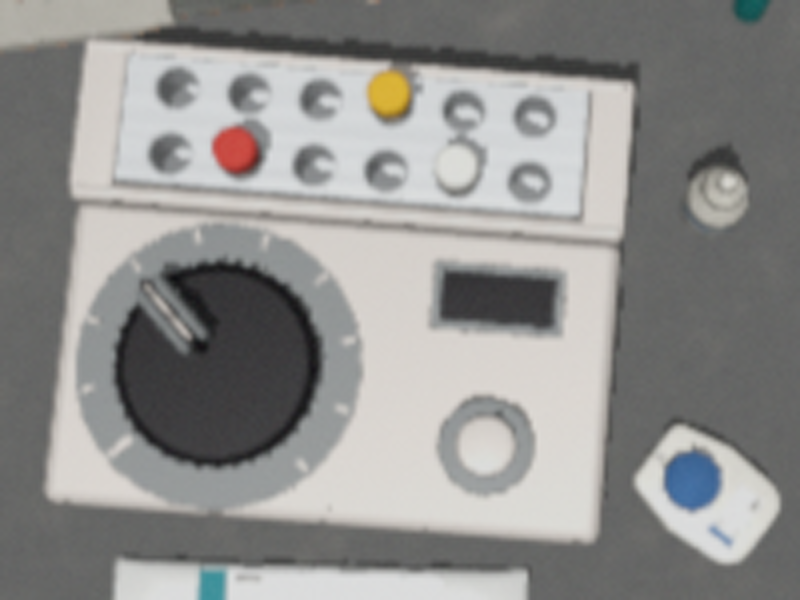

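Run:
```python
from h import *
from scipy.optimize import least_squares
z=np.load("top0.npz"); p=z["p"];K=z["K"];C=z["C"]
f=lambda x,y:((x+.5)/4-.5+180,(y+.5)/4-.5+195)
T=[(119,446),(87,388),(92,320),(137,267),(198,237),(267,242),(321,280),(349,341),(342,408),(301,465)]
W=np.array([ray(K,C,*f(*t),.061)[:2] for t in T])
def r(v):
    a=v[3]+np.radians(135-30*np.arange(10)); rr=np.r_[v[4],np.full(9,v[2])]
    return (W-v[:2]-rr[:,None]*np.c_[np.cos(a),np.sin(a)]).ravel()
s=least_squares(r,[.55,.1,.058,0,.057]); print("axis",s.x[:3],"yaw deg",np.degrees(s.x[3]),"res mm",np.abs(s.fun).max()*1e3)
a=ray(K,C,*f(47,498),.058);b=ray(K,C,*f(597,541),.058);d=a-b;print("front edge yaw",np.degrees(np.arctan2(-d[0],d[1])),np.linalg.norm(d))
print("start top",ray(K,C,*f(487,444),.074),"collar",ray(K,C,*f(486,445),.062))
for n,q in dict(inner=(205,345),outer=(148,283),).items(): 
    x=ray(K,C,*f(*q),.095)[:2]-s.x[:2]; print(n,np.linalg.norm(x),np.degrees(np.arctan2(x[1],x[0])-s.x[3]))
for n,q in dict(red=(236,150),wh=(457,167),ye=(389,94)).items(): print(n,ray(K,C,*f(*q),.108))
z=np.load("scene0.npz"); p=z["p"]
cv2.imwrite("pics/scc.png",cv2.resize(p[165:325,185:385],None,fx=4,fy=4.0*.9375,interpolation=cv2.INTER_CUBIC))
```

```text
axis [0.55104902 0.10156401 0.0568341 ] yaw deg -5.7623541542472125 res mm 1.3566631071387363
front edge yaw -5.614672956671163 0.2359875467212245
start top [ 0.51435292 -0.01406427  0.074     ] collar [ 0.51431602 -0.013505    0.062     ]
inner 0.005790781304740412 12.172457018949666
outer 0.04039500247249698 43.21564084475114
red [0.63657602 0.08816205 0.108     ]
wh [ 0.62789387 -0.00358954  0.108     ]
ye [0.65937991 0.0244887  0.108     ]
```

View pics/scc.png

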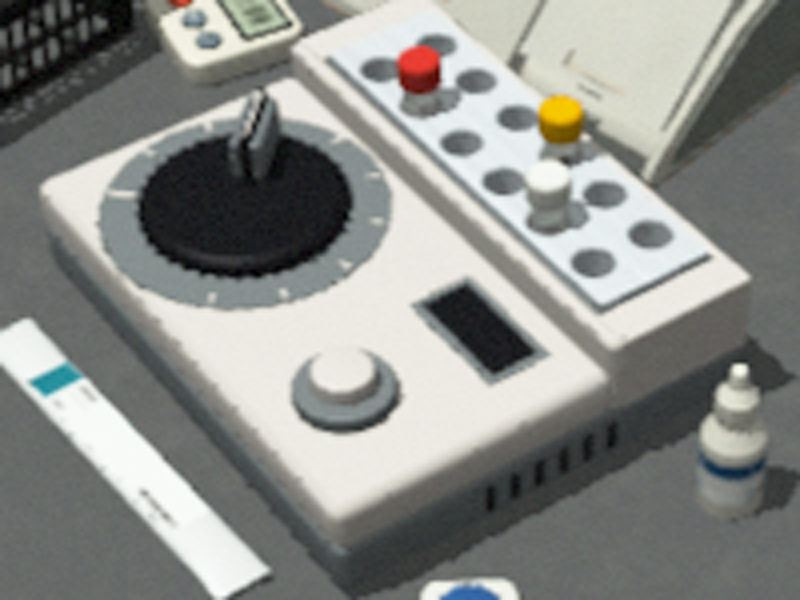

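Run:
```python
from h import *
s=ctrl.get_state(); M=R.from_quat(s["tcp_rot"]).as_matrix(); print(M.round(3))
for n in ['x','z']:
    v=M[:,'xyz'.index(n)]; print(n,np.degrees(np.arctan2(v[1],v[0])))
z=np.load("scene0.npz"); print(ray(z["K"],z["C"],271-.4,263.7-.4,.074))
d=np.array([.56,.10,.22])-s["eef_pos"]; print(M.T@d*100)
print(cams.camera_model("wrist"))
```

```text
[[ 0.951 -0.001  0.311]
 [-0.311 -0.002  0.951]
 [-0.    -1.    -0.002]]
x -18.09391138790366
z 71.9061225400635
[ 0.51691361 -0.01120139  0.074     ]
[ 50.13644581   1.0813347  -40.54857483]
{'intrinsics': array([[357.20558595,   0.        , 310.19854583],
       [  0.        , 357.20558595, 239.76257391],
       [  0.        ,   0.        ,   1.        ]]), 'tool_from_camera': array([[ 3.97266452e-04,  9.53704178e-01,  3.00746043e-01,
        -7.76679922e-02],
       [ 9.74771734e-04, -3.00746294e-01,  9.53703684e-01,
        -1.41751593e-01],
       [ 9.99999446e-01, -8.57157363e-05, -1.04912029e-03,
        -6.83358628e-05],
       [ 0.00000000e+00,  0.00000000e+00,  0.00000000e+00,
         1.00000000e+00]])}
```

Call:
{"name": "play_rows", "arguments": {
  "steps": [
    {"claw": 0,"tx": 4,"tz": -3.2,"ay": 7},
    {"claw": 0,"tx": 8,"tz": -6.4,"ay": 14},
    {"claw": 0,"tx": 12,"tz": -9.7,"ay": 21},
    {"claw": 0,"tx": 16,"tz": -13,"ay": 28},
    {"claw": 0,"tx": 19,"tz": -15.4,"ay": 35},
    {"claw": 0,"tx": 22,"tz": -17.8,"ay": 42},
    {"claw": 0,"tx": 25,"tz": -20.2,"ay": 49},
    {"claw": 0,"tx": 28,"tz": -22.7,"ay": 56},
    {"claw": 0,"tx": 31,"tz": -25,"ay": 63},
    {"claw": 0,"tx": 34,"tz": -27.5,"ay": 70},
    {"claw": 0,"tx": 37,"tz": -30,"ay": 77},
    {"claw": 0,"tx": 40,"tz": -32.4,"ay": 84}
  ]
}}

```text
invalid input at $.steps[0]: expected keys claw, tx, ty, tz, ax, ay, az
```

```bash
cat >> h.py <<'E'
def where():
    s=ctrl.get_state(); M=R.from_quat(s["tcp_rot"]).as_matrix()
    print("t",round(s["time"],2),"p",np.round(s["eef_pos"],4),"xyaw",round(np.degrees(np.arctan2(M[1,0],M[0,0])),2),"tilt",np.degrees(np.arccos(-M[2,1])).round(2),"F",np.round(s["contact_force"],2),"open",round(s["opening"],3),"q6",round(s["qpos"][5],2))
    return s,M
def to(p,yaw=None):
    s,M=where(); d=M.T@(np.array(p)-s["eef_pos"])*100; print("shift cm",d.round(2), "ay",None if yaw is None else round(np.degrees(np.arctan2(M[1,0],M[0,0]))-yaw,2))
E
python3 -c "
from h import *
to([.590,.097,.20],-140.7)"
```

```text
t 0.15 p [0.2094 0.6412 0.2302] xyaw -18.09 tilt 0.11 F [0.25 0.18 0.36] open 1.004 q6 -0.15
shift cm [ 53.08   3.08 -39.9 ] ay 122.61
```

All keys are required.

Call:
{"name": "play_rows", "arguments": {
  "steps": [
    {"claw": 0,"tx": 4,"ty": 0,"tz": -3.2,"ax": 0,"ay": 7,"az": 0},
    {"claw": 0,"tx": 7.5,"ty": 0,"tz": -6,"ax": 0,"ay": 14,"az": 0},
    {"claw": 0,"tx": 11,"ty": 0,"tz": -8.6,"ax": 0,"ay": 21,"az": 0},
    {"claw": 0,"tx": 14,"ty": 0,"tz": -11,"ax": 0,"ay": 28,"az": 0},
    {"claw": 0,"tx": 17,"ty": 0,"tz": -13.3,"ax": 0,"ay": 35,"az": 0},
    {"claw": 0,"tx": 20,"ty": 0,"tz": -15.6,"ax": 0,"ay": 42,"az": 0},
    {"claw": 0,"tx": 23,"ty": 0,"tz": -18,"ax": 0,"ay": 49,"az": 0},
    {"claw": 0,"tx": 26,"ty": 0,"tz": -20.3,"ax": 0,"ay": 56,"az": 0},
    {"claw": 0,"tx": 29,"ty": 0,"tz": -22.7,"ax": 0,"ay": 63,"az": 0},
    {"claw": 0,"tx": 32,"ty": 0,"tz": -25,"ax": 0,"ay": 70,"az": 0},
    {"claw": 0,"tx": 35,"ty": 0,"tz": -27.3,"ax": 0,"ay": 77,"az": 0},
    {"claw": 0,"tx": 38,"ty": 0,"tz": -29.6,"ax": 0,"ay": 84,"az": 0}
  ]
}}

```text
time: 1.15
eef_pos: [0.4794, 0.2405, 0.2312]
tcp_rot: [-0.443, 0.551, -0.551, 0.443]
contact_force: [0.8, -0.6, -0.1]
opening: -0.002
```

```bash
python3 -c "
from h import *
to([.590,.097,.20],-140.7)"
```

```text
t 1.15 p [0.4794 0.2405 0.2312] xyaw -102.44 tilt 0.0 F [ 0.8  -0.56 -0.11] open -0.002 q6 0.49
shift cm [11.63  3.12 13.89] ay 38.26
```

Call:
{"name": "play_rows", "arguments": {
  "steps": [
    {"claw": 0,"tx": 2,"ty": 0.5,"tz": 2.4,"ax": 0,"ay": 7,"az": 0},
    {"claw": 0,"tx": 4,"ty": 1,"tz": 4.8,"ax": 0,"ay": 14,"az": 0},
    {"claw": 0,"tx": 6,"ty": 1.5,"tz": 7.2,"ax": 0,"ay": 21,"az": 0},
    {"claw": 0,"tx": 8,"ty": 2,"tz": 9.6,"ax": 0,"ay": 28,"az": 0},
    {"claw": 0,"tx": 10,"ty": 2.5,"tz": 12,"ax": 0,"ay": 35,"az": 0},
    {"claw": 0,"tx": 11.6,"ty": 3.1,"tz": 13.9,"ax": 0,"ay": 38.3,"az": 0},
    {"claw": 0,"tx": 11.6,"ty": 3.1,"tz": 13.9,"ax": 0,"ay": 38.3,"az": 0},
    {"claw": 0,"tx": 11.6,"ty": 3.1,"tz": 13.9,"ax": 0,"ay": 38.3,"az": 0}
  ]
}}

```text
time: 1.82
eef_pos: [0.5905, 0.0986, 0.1993]
tcp_rot: [-0.24, 0.666, -0.665, 0.238]
contact_force: [0.3, 0.0, 0.5]
opening: -0.001
```

Run:
```python
from h import *
where()
for n in("wrist","scene"):
    K,C=cam(n); p,d=cams.read_camera(n); cv2.imwrite(f"pics/{n}1.png",p); np.savez(f"{n}1.npz",p=p,d=d,K=K,C=C)
```

```text
t 1.82 p [0.5905 0.0986 0.1993] xyaw -140.49 tilt 0.12 F [0.31 0.04 0.54] open -0.001 q6 0.88
```

View pics/wrist1.png

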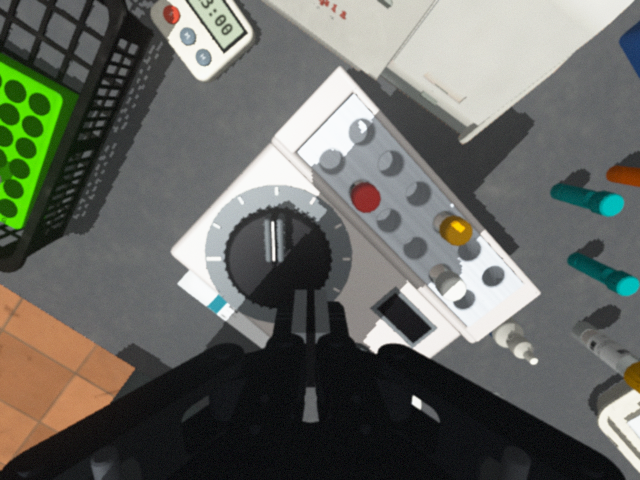

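View pics/scene1.png

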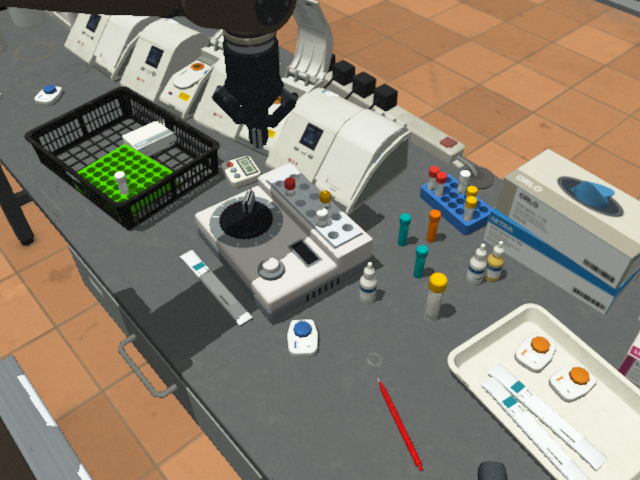

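The wrist view shows the wing at about (275, 240) and pointing along the tool's x axis as planned, with the fingertips near (310, 295). I'll zoom in for the finger size.

Run:
```python
from h import *
z=np.load("wrist1.npz"); p=z["p"];d=z["d"];K=z["K"];C=z["C"]
m=cams.camera_model("wrist"); T=np.array(m["tool_from_camera"]); 
print("tcp px",proj(K,T,[0,0,0]))
u,v=np.meshgrid(np.arange(640),np.arange(480)); P=np.stack([(u-K[0,2])/K[0,0]*d,(v-K[1,2])/K[1,1]*d,d],-1)@T[:3,:3].T+T[:3,3]
f=(d>0)&(d<.25)&(P[...,1]>-.08)&(P[...,1]<.02)
for lo in np.arange(-.07,.02,.01):
    q=P[f&(P[...,1]>=lo)&(P[...,1]<lo+.01)]
    if len(q): print(lo.round(2),len(q),(q.min(0)*1e3).round(1),(q.max(0)*1e3).round(1))
cv2.imwrite("pics/wc.png",cv2.resize(p[180:330,220:420],None,fx=4,fy=4,interpolation=cv2.INTER_CUBIC)+30)
f2=lambda z_:[ray(K,C,*q,z_) for q in ()]
# heater refine: red/yellow/white caps
```

```text
tcp px [311.51700579 307.77049439]
-0.07 8190 [-17.9 -70.  -50.6] [ 10.2 -60.   49.8]
-0.06 8787 [-14.  -60.  -42.3] [ 10.9 -50.   42. ]
-0.05 3245 [-13.9 -50.  -34.9] [ 13.3 -40.   33.5]
-0.04 1179 [-12.2 -40.  -16.2] [ 11.5 -30.   17.2]
-0.03 967 [-11.3 -30.  -14.2] [ -5.6 -20.   13.1]
-0.02 837 [-11.3 -20.  -14. ] [ -5.4 -10.   13.1]
-0.01 335 [-11.4 -10.  -13.4] [-5.6 -2.5 12.1]
```

View pics/wc.png

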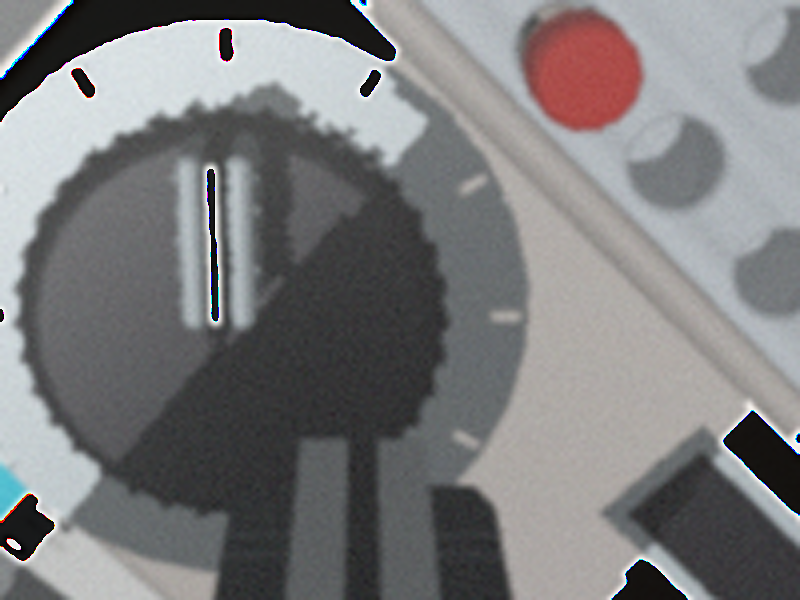

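Run:
```python
from h import *
z=np.load("wrist1.npz");K=z["K"];C=z["C"]
f=lambda x,y:((x+.5)/4-.5+220,(y+.5)/4-.5+180)
A=np.array([.551,.101])
o=ray(K,C,*f(211,168),.095)[:2];i=ray(K,C,*f(215,322),.095)[:2]
print(o,i,"dir",np.degrees(np.arctan2(*(o-i)[::-1])), "r",np.linalg.norm(o-A),np.linalg.norm(i-A)); 
n=(o-i)/np.linalg.norm(o-i); print("perp offset of axis", np.cross(n,A-i))
# ticks visible: indexes by eye
T={2:(83,82),3:(226,44),4:(371,83),5:(472,185),6:(507,316),7:(466,439)}
from scipy.optimize import least_squares
W=np.array([ray(K,C,*f(*t),.061)[:2] for t in T.values()]); k=np.array(list(T))
def r(v):
    a=v[2]+np.radians(135-30*k); return (W-v[:2]-.0568*np.c_[np.cos(a),np.sin(a)]).ravel()
s=least_squares(r,[.55,.1,-.1]);print(s.x[:2],np.degrees(s.x[2]),np.abs(s.fun).max())
to([.590,.097,.077],-140.7)
```

```text
[0.58219852 0.1275444 ] [0.55950002 0.10910265] dir 39.09267817420243 r 0.04096282275264959 0.01174322150059599
perp offset of axis -0.0009287730021477611
[0.55083337 0.10170907] -5.606896957739749 0.00031989784791109505
t 1.92 p [0.59   0.1002 0.2001] xyaw -140.35 tilt 0.05 F [-0.12  0.41  0.  ] open 0.003 q6 0.88
shift cm [ 0.2  12.31  0.26] ay 0.35<stdin>:7: DeprecationWarning: Arrays of 2-dimensional vectors are deprecated. Use arrays of 3-dimensional vectors instead. (deprecated in NumPy 2.0)
```

Call:
{"name": "play_rows", "arguments": {
  "steps": [
    {"claw": 0,"tx": 0.2,"ty": 2,"tz": 0.2,"ax": 0,"ay": 0.3,"az": 0},
    {"claw": 0,"tx": 0.2,"ty": 4.5,"tz": 0.2,"ax": 0,"ay": 0.3,"az": 0},
    {"claw": 0,"tx": 0.2,"ty": 7,"tz": 0.2,"ax": 0,"ay": 0.3,"az": 0},
    {"claw": 0,"tx": 0.2,"ty": 9,"tz": 0.2,"ax": 0,"ay": 0.3,"az": 0},
    {"claw": 0,"tx": 0.2,"ty": 11,"tz": 0.2,"ax": 0,"ay": 0.3,"az": 0},
    {"claw": 0,"tx": 0.2,"ty": 12.2,"tz": 0.2,"ax": 0,"ay": 0.3,"az": 0},
    {"claw": 0,"tx": 0.2,"ty": 12.2,"tz": 0.2,"ax": 0,"ay": 0.3,"az": 0},
    {"claw": 0,"tx": 0.2,"ty": 12.2,"tz": 0.2,"ax": 0,"ay": 0.3,"az": 0}
  ]
}}

```text
time: 2.58
eef_pos: [0.5898, 0.0976, 0.0784]
tcp_rot: [-0.238, 0.666, -0.666, 0.238]
contact_force: [0.9, -0.2, 0.0]
opening: -0.003
```

```bash
cat >> h.py <<'E'
AX=np.array([.551,.1015])
def pol(): # finger in polar about the dial, angle heater-relative dial angle of finger centre
    s,M=where(); d=s["eef_pos"][:2]-AX; a=np.degrees(np.arctan2(d[1],d[0])); r=np.linalg.norm(d)
    x=-M[:2,0]; t=np.array([-x[1],x[0]])
    print("r",round(r*1e3,1),"ang",round(a,1),"radial",(d@x*1e3).round(1),"tang",(d@t*1e3).round(1),"toolface dial deg",round(129.4-np.degrees(np.arctan2(x[1],x[0])),1),"F tang",round(s["contact_force"][:2]@t,2))
def arc(yaws,rad,tang,z):
    "rows: face direction world yaw list; tang offset mm along t"
    s,M=where()
    for y in yaws:
        a=np.radians(y); x=np.array([np.cos(a),np.sin(a)]); t=np.array([-x[1],x[0]])
        p=np.r_[AX+(rad*x+tang*t)/1e3,z]; sh=M.T@(p-s["eef_pos"])*100
        c=np.degrees(np.arctan2(M[1,0],M[0,0])); dy=(c-(y-180)+180)%360-180
        print(y,sh.round(2).tolist(),"ay",round(dy,1))
E
python3 -c "
from h import *
pol()
arc([39.3,34.3,44.3,49.3,54.3,59.3,64.3,69.3,74.3,79.3,84.3,89.3],30,-21,.077)"
```

```text
t 2.58 p [0.5898 0.0976 0.0784] xyaw -140.62 tilt 0.04 F [ 0.95 -0.25  0.02] open -0.003 q6 0.88
r 39.0 ang -5.7 radial 27.5 tang -27.6 toolface dial deg 90.0 F tang -0.79
t 2.58 p [0.5898 0.0976 0.0784] xyaw -140.62 tilt 0.04 F [ 0.95 -0.25  0.02] open -0.003 q6 0.88
39.3 [-0.24, 0.14, -0.66] ay 0.1
34.3 [-0.05, 0.14, -0.4] ay 5.1
44.3 [-0.41, 0.14, -0.92] ay -4.9
49.3 [-0.56, 0.14, -1.21] ay -9.9
54.3 [-0.68, 0.14, -1.5] ay -14.9
59.3 [-0.78, 0.14, -1.81] ay -19.9
64.3 [-0.85, 0.14, -2.12] ay -24.9
69.3 [-0.89, 0.14, -2.44] ay -29.9
74.3 [-0.91, 0.14, -2.75] ay -34.9
79.3 [-0.89, 0.14, -3.07] ay -39.9
84.3 [-0.85, 0.14, -3.39] ay -44.9
89.3 [-0.78, 0.14, -3.7] ay -49.9
```

```bash
python3 -c "
from h import *
arc([39.3+3.5*i for i in range(0,12)],32,-21,.077)"
```

```text
t 2.58 p [0.5898 0.0976 0.0784] xyaw -140.62 tilt 0.04 F [ 0.95 -0.25  0.02] open -0.003 q6 0.88
39.3 [-0.44, 0.14, -0.65] ay 0.1
42.8 [-0.56, 0.14, -0.85] ay -3.4
46.3 [-0.68, 0.14, -1.06] ay -6.9
49.8 [-0.77, 0.14, -1.27] ay -10.4
53.3 [-0.86, 0.14, -1.49] ay -13.9
56.8 [-0.93, 0.14, -1.71] ay -17.4
60.3 [-0.98, 0.14, -1.94] ay -20.9
63.8 [-1.03, 0.14, -2.17] ay -24.4
67.3 [-1.06, 0.14, -2.4] ay -27.9
70.8 [-1.07, 0.14, -2.64] ay -31.4
74.3 [-1.07, 0.14, -2.87] ay -34.9
77.8 [-1.06, 0.14, -3.1] ay -38.4
```

Call:
{"name": "play_rows", "arguments": {
  "steps": [
    {"claw": 0,"tx": -0.44,"ty": 0.1,"tz": -0.3,"ax": 0,"ay": 0,"az": 0},
    {"claw": 0,"tx": -0.44,"ty": 0.1,"tz": -0.65,"ax": 0,"ay": 0,"az": 0},
    {"claw": 0,"tx": -0.56,"ty": 0.1,"tz": -0.85,"ax": 0,"ay": -3.4,"az": 0},
    {"claw": 0,"tx": -0.68,"ty": 0.1,"tz": -1.06,"ax": 0,"ay": -6.9,"az": 0},
    {"claw": 0,"tx": -0.77,"ty": 0.1,"tz": -1.27,"ax": 0,"ay": -10.4,"az": 0},
    {"claw": 0,"tx": -0.86,"ty": 0.1,"tz": -1.49,"ax": 0,"ay": -13.9,"az": 0},
    {"claw": 0,"tx": -0.93,"ty": 0.1,"tz": -1.71,"ax": 0,"ay": -17.4,"az": 0},
    {"claw": 0,"tx": -0.98,"ty": 0.1,"tz": -1.94,"ax": 0,"ay": -20.9,"az": 0},
    {"claw": 0,"tx": -0.98,"ty": 0.1,"tz": -1.94,"ax": 0,"ay": -20.9,"az": 0}
  ]
}}

```text
time: 3.33
eef_pos: [0.5862, 0.1187, 0.0788]
tcp_rot: [0.354, -0.611, 0.612, -0.356]
contact_force: [1.0, 0.9, -0.4]
opening: -0.006
```

Run:
```python
from h import *
pol()
p,d=cams.read_camera("wrist"); cv2.imwrite("pics/w2.png",p)
arc([60.3+3.5*i for i in range(0,12)],32,-21,.077)
```

```text
t 3.33 p [0.5862 0.1187 0.0788] xyaw -119.7 tilt 0.14 F [ 1.01  0.87 -0.37] open -0.006 q6 0.55
r 39.2 ang 26.1 radial 32.4 tang -22.0 toolface dial deg 69.1 F tang -0.45
t 3.38 p [0.5862 0.1185 0.0787] xyaw -119.83 tilt 0.12 F [ 0.14 -0.56  0.41] open -0.001 q6 0.55
60.3 [0.02, 0.16, -0.11] ay -0.1
63.8 [-0.1, 0.16, -0.31] ay -3.6
67.3 [-0.21, 0.16, -0.52] ay -7.1
70.8 [-0.31, 0.16, -0.73] ay -10.6
74.3 [-0.39, 0.16, -0.95] ay -14.1
77.8 [-0.46, 0.16, -1.17] ay -17.6
81.3 [-0.52, 0.16, -1.4] ay -21.1
84.8 [-0.56, 0.16, -1.63] ay -24.6
88.3 [-0.59, 0.16, -1.86] ay -28.1
91.8 [-0.6, 0.16, -2.09] ay -31.6
95.3 [-0.6, 0.16, -2.33] ay -35.1
98.8 [-0.58, 0.16, -2.56] ay -38.6
```

View pics/w2.png

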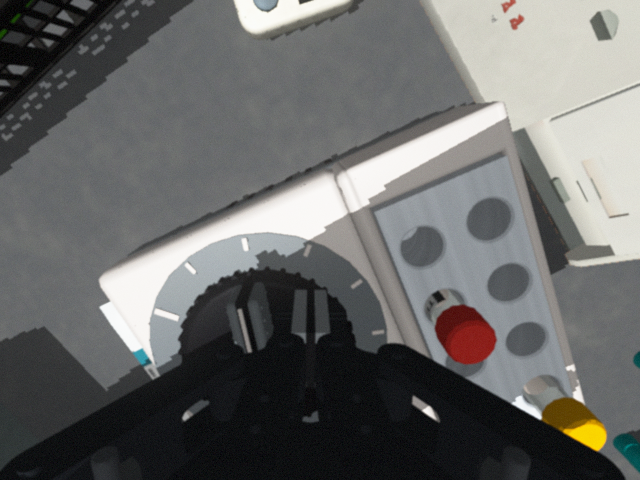

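The wing (248, 315) has snapped ahead of the finger to the second tick from the stop at (245, 243). I'll carry on.

Call:
{"name": "play_rows", "arguments": {
  "steps": [
    {"claw": 0,"tx": -0.1,"ty": 0.1,"tz": -0.31,"ax": 0,"ay": -3.6,"az": 0},
    {"claw": 0,"tx": -0.21,"ty": 0.1,"tz": -0.52,"ax": 0,"ay": -7.1,"az": 0},
    {"claw": 0,"tx": -0.31,"ty": 0.1,"tz": -0.73,"ax": 0,"ay": -10.6,"az": 0},
    {"claw": 0,"tx": -0.39,"ty": 0.1,"tz": -0.95,"ax": 0,"ay": -14.1,"az": 0},
    {"claw": 0,"tx": -0.46,"ty": 0.1,"tz": -1.17,"ax": 0,"ay": -17.6,"az": 0},
    {"claw": 0,"tx": -0.52,"ty": 0.1,"tz": -1.4,"ax": 0,"ay": -21.1,"az": 0},
    {"claw": 0,"tx": -0.56,"ty": 0.1,"tz": -1.63,"ax": 0,"ay": -24.6,"az": 0},
    {"claw": 0,"tx": -0.59,"ty": 0.1,"tz": -1.86,"ax": 0,"ay": -28.1,"az": 0},
    {"claw": 0,"tx": -0.6,"ty": 0.1,"tz": -2.09,"ax": 0,"ay": -31.6,"az": 0},
    {"claw": 0,"tx": -0.6,"ty": 0.1,"tz": -2.33,"ax": 0,"ay": -35.1,"az": 0},
    {"claw": 0,"tx": -0.58,"ty": 0.1,"tz": -2.56,"ax": 0,"ay": -38.6,"az": 0}
  ]
}}

```text
time: 4.3
eef_pos: [0.5666, 0.136, 0.0771]
tcp_rot: [-0.537, 0.459, -0.46, 0.538]
contact_force: [2.5, -0.6, -0.7]
opening: -0.0
```

Run:
```python
from h import *
pol()
arc([98.8+3*i for i in range(0,11)],32,-21,.077)
```

```text
t 4.3 p [0.5666 0.136  0.0771] xyaw -81.11 tilt 0.08 F [ 2.46 -0.6  -0.68] open -0.0 q6 -0.09
r 37.9 ang 65.7 radial 31.7 tang -20.7 toolface dial deg 30.5 F tang -2.34
t 4.3 p [0.5666 0.136  0.0771] xyaw -81.11 tilt 0.08 F [ 2.46 -0.6  -0.68] open -0.0 q6 -0.09
98.8 [-0.03, 0.01, 0.03] ay 0.1
101.8 [-0.13, 0.01, -0.14] ay -2.9
104.8 [-0.23, 0.01, -0.31] ay -5.9
107.8 [-0.32, 0.01, -0.49] ay -8.9
110.8 [-0.4, 0.01, -0.68] ay -11.9
113.8 [-0.46, 0.01, -0.87] ay -14.9
116.8 [-0.52, 0.01, -1.06] ay -17.9
119.8 [-0.57, 0.01, -1.25] ay -20.9
122.8 [-0.61, 0.01, -1.45] ay -23.9
125.8 [-0.64, 0.01, -1.65] ay -26.9
128.8 [-0.65, 0.01, -1.85] ay -29.9
```

Call:
{"name": "play_rows", "arguments": {
  "steps": [
    {"claw": 0,"tx": -0.13,"ty": 0,"tz": -0.14,"ax": 0,"ay": -2.9,"az": 0},
    {"claw": 0,"tx": -0.23,"ty": 0,"tz": -0.31,"ax": 0,"ay": -5.9,"az": 0},
    {"claw": 0,"tx": -0.32,"ty": 0,"tz": -0.49,"ax": 0,"ay": -8.9,"az": 0},
    {"claw": 0,"tx": -0.4,"ty": 0,"tz": -0.68,"ax": 0,"ay": -11.9,"az": 0},
    {"claw": 0,"tx": -0.46,"ty": 0,"tz": -0.87,"ax": 0,"ay": -14.9,"az": 0},
    {"claw": 0,"tx": -0.52,"ty": 0,"tz": -1.06,"ax": 0,"ay": -17.9,"az": 0},
    {"claw": 0,"tx": -0.57,"ty": 0,"tz": -1.25,"ax": 0,"ay": -20.9,"az": 0},
    {"claw": 0,"tx": -0.61,"ty": 0,"tz": -1.45,"ax": 0,"ay": -23.9,"az": 0},
    {"claw": 0,"tx": -0.64,"ty": 0,"tz": -1.65,"ax": 0,"ay": -26.9,"az": 0},
    {"claw": 0,"tx": -0.64,"ty": 0,"tz": -1.65,"ax": 0,"ay": -26.9,"az": 0}
  ]
}}

```text
time: 5.13
eef_pos: [0.5489, 0.1398, 0.0769]
tcp_rot: [-0.629, 0.323, -0.323, 0.629]
contact_force: [0.6, 0.1, 1.0]
opening: -0.004
```

Run:
```python
from h import *
pol()
arc([125.8,129.3],32,-21,.077)
arc([129.3],32,-20,.077)
for n in("wrist","top"):
    p,d=cams.read_camera(n); cv2.imwrite(f"pics/{n}3.png",p if n=="wrist" else cv2.resize(p[195:345,180:380],None,fx=4,fy=4,interpolation=cv2.INTER_CUBIC))
```

```text
t 5.13 p [0.5489 0.1398 0.0769] xyaw -54.31 tilt 0.04 F [0.58 0.09 1.02] open -0.004 q6 -0.55
r 38.3 ang 93.1 radial 32.3 tang -20.6 toolface dial deg 3.7 F tang -0.53
t 5.13 p [0.5489 0.1398 0.0769] xyaw -54.31 tilt 0.04 F [0.58 0.09 1.02] open -0.004 q6 -0.55
125.8 [0.03, -0.01, 0.03] ay -0.1
129.3 [-0.1, -0.01, -0.17] ay -3.6
t 5.13 p [0.5489 0.1398 0.0769] xyaw -54.31 tilt 0.04 F [0.58 0.09 1.02] open -0.004 q6 -0.55
129.3 [-0.09, -0.01, -0.27] ay -3.6
```

View pics/wrist3.png

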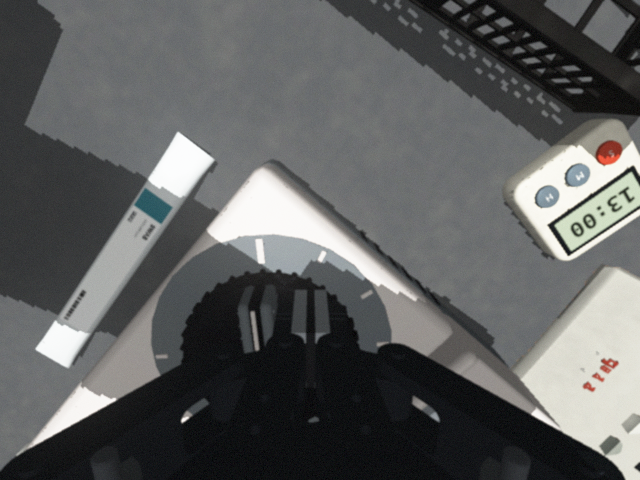

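The wing (255, 315) now points at the longest tick (260, 250), so it has reached the stop. I'll press gently against it to confirm.

Call:
{"name": "play_rows", "arguments": {
  "steps": [
    {"claw": 0,"tx": -0.1,"ty": 0,"tz": -0.17,"ax": 0,"ay": -3.6,"az": 0},
    {"claw": 0,"tx": -0.1,"ty": 0,"tz": -0.25,"ax": 0,"ay": -3.6,"az": 0},
    {"claw": 0,"tx": -0.1,"ty": 0,"tz": -0.25,"ax": 0,"ay": -3.6,"az": 0}
  ]
}}

```text
time: 5.48
eef_pos: [0.547, 0.1392, 0.0768]
tcp_rot: [-0.638, 0.303, -0.304, 0.639]
contact_force: [1.9, 0.9, 0.5]
opening: 0.003
```

```bash
python3 -c "
from h import *
pol()"
```

```text
t 5.48 p [0.547  0.1392 0.0768] xyaw -50.85 tilt 0.13 F [1.93 0.9  0.54] open 0.003 q6 -0.61
r 37.9 ang 96.0 radial 31.8 tang -20.7 toolface dial deg 0.2 F tang -2.06
```

Call:
{"name": "play_rows", "arguments": {
  "steps": [
    {"claw": 0,"tx": 0,"ty": 0,"tz": -0.08,"ax": 0,"ay": 0,"az": 0},
    {"claw": 0,"tx": 0,"ty": 0,"tz": -0.12,"ax": 0,"ay": 0,"az": 0},
    {"claw": 0,"tx": 0,"ty": 0,"tz": -0.12,"ax": 0,"ay": 0,"az": 0}
  ]
}}

```text
time: 5.73
eef_pos: [0.5466, 0.1389, 0.0769]
tcp_rot: [-0.638, 0.302, -0.304, 0.64]
contact_force: [4.1, 3.8, -1.0]
opening: -0.003
```

```bash
python3 -c "
from h import *
pol()"
```

```text
t 5.73 p [0.5466 0.1389 0.0769] xyaw -50.79 tilt 0.22 F [ 4.11  3.84 -1.02] open -0.003 q6 -0.62
r 37.7 ang 96.7 radial 31.8 tang -20.3 toolface dial deg 0.2 F tang -5.62
```

Call:
{"name": "play_rows", "arguments": {
  "steps": [
    {"claw": 0,"tx": 0,"ty": 0,"tz": 0.4,"ax": 0,"ay": 0,"az": 0},
    {"claw": 0,"tx": 0,"ty": 0,"tz": 0.9,"ax": 0,"ay": 0,"az": 0},
    {"claw": 0,"tx": 0,"ty": -2,"tz": 0.9,"ax": 0,"ay": 0,"az": 0},
    {"claw": 0,"tx": 0,"ty": -4.2,"tz": 0.9,"ax": 0,"ay": 0,"az": 0},
    {"claw": 0,"tx": 0,"ty": -4.2,"tz": -1,"ax": 0,"ay": 0,"az": 0},
    {"claw": 0,"tx": 0,"ty": -4.2,"tz": -3,"ax": 0,"ay": 0,"az": 0},
    {"claw": 0,"tx": 0,"ty": -4.2,"tz": -5,"ax": 0,"ay": 0,"az": 0},
    {"claw": 0,"tx": 0,"ty": -4.2,"tz": -5,"ax": 0,"ay": 0,"az": 0},
    {"claw": 0,"tx": 0,"ty": -2,"tz": -5,"ax": 0,"ay": 0,"az": 0},
    {"claw": 0,"tx": 0,"ty": -0.5,"tz": -5,"ax": 0,"ay": 0,"az": 0},
    {"claw": 0,"tx": 0,"ty": 0,"tz": -5,"ax": 0,"ay": 0,"az": 0},
    {"claw": 0,"tx": 0,"ty": 0,"tz": -5,"ax": 0,"ay": 0,"az": 0}
  ]
}}

```text
time: 6.73
eef_pos: [0.5056, 0.1067, 0.0746]
tcp_rot: [0.64, -0.304, 0.301, -0.638]
contact_force: [-0.5, 0.3, 0.6]
opening: -0.002
```

Run:
```python
from h import *
pol()
p,d=cams.read_camera("wrist"); cv2.imwrite("pics/w4.png",p)
arc([129.3-3*i for i in range(0,12)],32,21,.077)
```

```text
t 6.73 p [0.5056 0.1067 0.0746] xyaw -50.7 tilt 0.24 F [-0.55  0.34  0.57] open -0.002 q6 -0.67
r 45.7 ang 173.4 radial 32.8 tang 31.8 toolface dial deg 0.1 F tang 0.21
t 6.78 p [0.5065 0.1067 0.0757] xyaw -50.7 tilt 0.11 F [ 0.55 -0.04 -0.18] open -0.002 q6 -0.67
129.3 [0.02, -0.13, 1.01] ay 0.0
126.30000000000001 [-0.08, -0.13, 1.18] ay 3.0
123.30000000000001 [-0.18, -0.13, 1.36] ay 6.0
120.30000000000001 [-0.27, -0.13, 1.54] ay 9.0
117.30000000000001 [-0.34, -0.13, 1.72] ay 12.0
114.30000000000001 [-0.41, -0.13, 1.91] ay 15.0
111.30000000000001 [-0.47, -0.13, 2.1] ay 18.0
108.30000000000001 [-0.52, -0.13, 2.3] ay 21.0
105.30000000000001 [-0.55, -0.13, 2.49] ay 24.0
102.30000000000001 [-0.58, -0.13, 2.69] ay 27.0
99.30000000000001 [-0.6, -0.13, 2.89] ay 30.0
96.30000000000001 [-0.6, -0.13, 3.09] ay 33.0
```

View pics/w4.png

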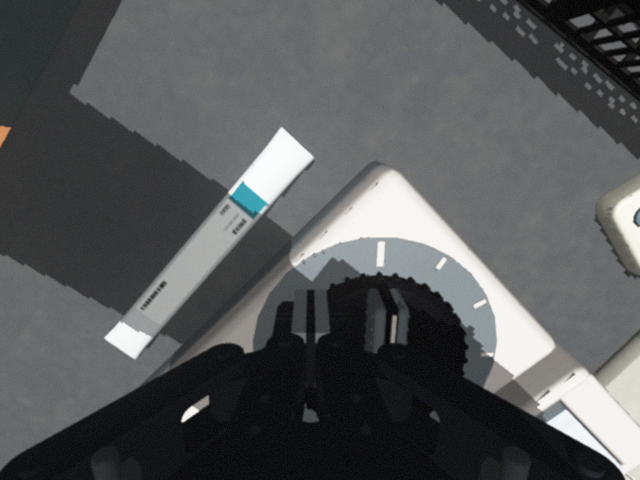

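The wing (390, 315) still points at the long tick (380, 253), and the finger is on the clockwise-push side. Now the first click.

Call:
{"name": "play_rows", "arguments": {
  "steps": [
    {"claw": 0,"tx": 0,"ty": -0.1,"tz": 0.5,"ax": 0,"ay": 0,"az": 0},
    {"claw": 0,"tx": 0,"ty": -0.1,"tz": 1,"ax": 0,"ay": 0,"az": 0},
    {"claw": 0,"tx": -0.08,"ty": -0.1,"tz": 1.18,"ax": 0,"ay": 3,"az": 0},
    {"claw": 0,"tx": -0.18,"ty": -0.1,"tz": 1.36,"ax": 0,"ay": 6,"az": 0},
    {"claw": 0,"tx": -0.27,"ty": -0.1,"tz": 1.54,"ax": 0,"ay": 9,"az": 0},
    {"claw": 0,"tx": -0.34,"ty": -0.1,"tz": 1.72,"ax": 0,"ay": 12,"az": 0},
    {"claw": 0,"tx": -0.41,"ty": -0.1,"tz": 1.91,"ax": 0,"ay": 15,"az": 0},
    {"claw": 0,"tx": -0.47,"ty": -0.1,"tz": 2.1,"ax": 0,"ay": 18,"az": 0},
    {"claw": 0,"tx": -0.49,"ty": -0.1,"tz": 2.17,"ax": 0,"ay": 19,"az": 0},
    {"claw": 0,"tx": -0.49,"ty": -0.1,"tz": 2.17,"ax": 0,"ay": 19,"az": 0},
    {"claw": 0,"tx": -0.49,"ty": -0.1,"tz": 2.17,"ax": 0,"ay": 19,"az": 0}
  ]
}}

```text
time: 7.7
eef_pos: [0.521, 0.1243, 0.0779]
tcp_rot: [-0.58, 0.403, -0.404, 0.581]
contact_force: [-0.1, 0.1, 0.8]
opening: -0.0
```

Run:
```python
from h import *
pol()
p,d=cams.read_camera("wrist"); cv2.imwrite("pics/w5.png",p)
arc([110.3-3*i for i in range(0,12)],32,21,.077)
```

```text
t 7.7 p [0.521  0.1243 0.0779] xyaw -69.62 tilt 0.07 F [-0.09  0.14  0.83] open -0.0 q6 -0.31
r 37.7 ang 142.8 radial 31.8 tang 20.2 toolface dial deg 19.0 F tang 0.04
t 7.75 p [0.5208 0.1242 0.0777] xyaw -69.64 tilt 0.04 F [ 0.43  0.17 -0.06] open 0.001 q6 -0.31
110.3 [-0.02, 0.07, -0.05] ay 0.1
107.3 [-0.12, 0.08, 0.12] ay 3.1
104.3 [-0.22, 0.08, 0.29] ay 6.1
101.3 [-0.31, 0.08, 0.47] ay 9.1
98.3 [-0.38, 0.08, 0.66] ay 12.1
95.3 [-0.45, 0.08, 0.85] ay 15.1
92.3 [-0.51, 0.08, 1.04] ay 18.1
89.3 [-0.56, 0.08, 1.23] ay 21.1
86.3 [-0.59, 0.08, 1.43] ay 24.1
83.3 [-0.62, 0.08, 1.63] ay 27.1
80.3 [-0.64, 0.08, 1.83] ay 30.1
77.3 [-0.64, 0.08, 2.03] ay 33.1
```

View pics/w5.png

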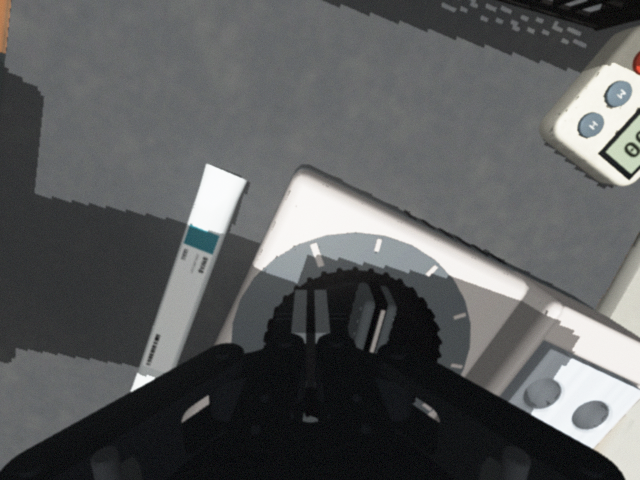

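One click: the wing (375, 315) points at the first tick after the stop, at (378, 245). Now the second click.

Call:
{"name": "play_rows", "arguments": {
  "steps": [
    {"claw": 0,"tx": -0.12,"ty": 0,"tz": 0.12,"ax": 0,"ay": 3.1,"az": 0},
    {"claw": 0,"tx": -0.22,"ty": 0,"tz": 0.29,"ax": 0,"ay": 6.1,"az": 0},
    {"claw": 0,"tx": -0.31,"ty": 0,"tz": 0.47,"ax": 0,"ay": 9.1,"az": 0},
    {"claw": 0,"tx": -0.38,"ty": 0,"tz": 0.66,"ax": 0,"ay": 12.1,"az": 0},
    {"claw": 0,"tx": -0.45,"ty": 0,"tz": 0.85,"ax": 0,"ay": 15.1,"az": 0},
    {"claw": 0,"tx": -0.51,"ty": 0,"tz": 1.04,"ax": 0,"ay": 18.1,"az": 0},
    {"claw": 0,"tx": -0.56,"ty": 0,"tz": 1.23,"ax": 0,"ay": 21.1,"az": 0},
    {"claw": 0,"tx": -0.59,"ty": 0,"tz": 1.43,"ax": 0,"ay": 24.1,"az": 0},
    {"claw": 0,"tx": -0.62,"ty": 0,"tz": 1.63,"ax": 0,"ay": 27.1,"az": 0},
    {"claw": 0,"tx": -0.64,"ty": 0,"tz": 1.83,"ax": 0,"ay": 30.1,"az": 0},
    {"claw": 0,"tx": -0.64,"ty": 0,"tz": 1.83,"ax": 0,"ay": 30.1,"az": 0},
    {"claw": 0,"tx": -0.64,"ty": 0,"tz": 1.83,"ax": 0,"ay": 30.1,"az": 0}
  ]
}}

```text
time: 8.75
eef_pos: [0.5354, 0.1364, 0.0774]
tcp_rot: [0.456, -0.54, 0.541, -0.456]
contact_force: [-0.1, 0.1, -1.2]
opening: -0.0
```

Run:
```python
from h import *
pol()
p,d=cams.read_camera("wrist"); cv2.imwrite("pics/w6.png",p)
arc([80.3-3*i for i in range(0,11)],32,21,.077)
```

```text
t 8.75 p [0.5354 0.1364 0.0774] xyaw -99.69 tilt 0.01 F [-0.11  0.08 -1.21] open -0.0 q6 0.24
r 38.3 ang 114.1 radial 31.8 tang 21.3 toolface dial deg 49.1 F tang 0.12
t 8.8 p [0.5353 0.1364 0.0774] xyaw -99.71 tilt 0.0 F [-0.06  0.21 -0.09] open 0.0 q6 0.24
80.3 [-0.03, 0.04, 0.04] ay -0.0
77.3 [-0.13, 0.04, 0.21] ay 3.0
74.3 [-0.23, 0.04, 0.38] ay 6.0
71.3 [-0.32, 0.04, 0.56] ay 9.0
68.3 [-0.39, 0.04, 0.75] ay 12.0
65.3 [-0.46, 0.04, 0.94] ay 15.0
62.3 [-0.52, 0.04, 1.13] ay 18.0
59.3 [-0.57, 0.04, 1.32] ay 21.0
56.3 [-0.6, 0.04, 1.52] ay 24.0
53.3 [-0.63, 0.04, 1.72] ay 27.0
50.3 [-0.65, 0.04, 1.92] ay 30.0
```

View pics/w6.png

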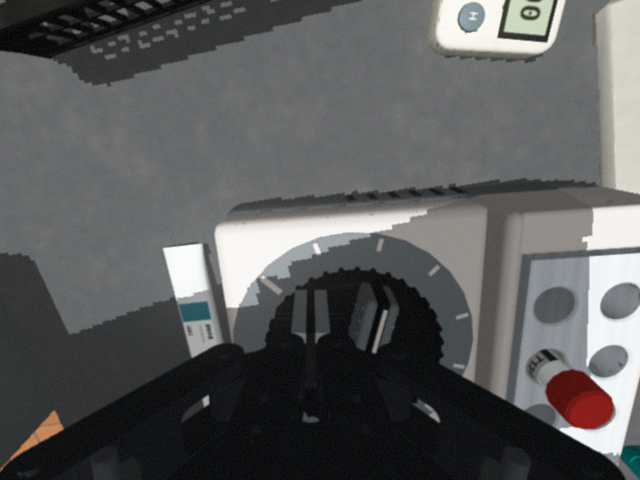

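Two clicks: the long tick is at (270, 285), and the wing points at the second tick after it, at (380, 244). Now the third click.

Call:
{"name": "play_rows", "arguments": {
  "steps": [
    {"claw": 0,"tx": -0.13,"ty": 0,"tz": 0.21,"ax": 0,"ay": 3,"az": 0},
    {"claw": 0,"tx": -0.23,"ty": 0,"tz": 0.38,"ax": 0,"ay": 6,"az": 0},
    {"claw": 0,"tx": -0.32,"ty": 0,"tz": 0.56,"ax": 0,"ay": 9,"az": 0},
    {"claw": 0,"tx": -0.39,"ty": 0,"tz": 0.75,"ax": 0,"ay": 12,"az": 0},
    {"claw": 0,"tx": -0.46,"ty": 0,"tz": 0.94,"ax": 0,"ay": 15,"az": 0},
    {"claw": 0,"tx": -0.52,"ty": 0,"tz": 1.13,"ax": 0,"ay": 18,"az": 0},
    {"claw": 0,"tx": -0.57,"ty": 0,"tz": 1.32,"ax": 0,"ay": 21,"az": 0},
    {"claw": 0,"tx": -0.6,"ty": 0,"tz": 1.52,"ax": 0,"ay": 24,"az": 0},
    {"claw": 0,"tx": -0.63,"ty": 0,"tz": 1.72,"ax": 0,"ay": 27,"az": 0},
    {"claw": 0,"tx": -0.65,"ty": 0,"tz": 1.9,"ax": 0,"ay": 30,"az": 0},
    {"claw": 0,"tx": -0.65,"ty": 0,"tz": 1.9,"ax": 0,"ay": 30,"az": 0},
    {"claw": 0,"tx": -0.65,"ty": 0,"tz": 1.9,"ax": 0,"ay": 30,"az": 0}
  ]
}}

```text
time: 9.8
eef_pos: [0.5551, 0.1395, 0.0773]
tcp_rot: [0.301, -0.64, 0.64, -0.301]
contact_force: [0.1, 0.3, -0.6]
opening: -0.002
```

Run:
```python
from h import *
pol()
p,d=cams.read_camera("wrist"); cv2.imwrite("pics/w7.png",p)
arc([50.3-3*i for i in range(0,11)],32,21,.077)
```

```text
t 9.8 p [0.5551 0.1395 0.0773] xyaw -129.68 tilt 0.0 F [ 0.12  0.29 -0.59] open -0.002 q6 0.76
r 38.2 ang 83.9 radial 31.9 tang 21.1 toolface dial deg 79.1 F tang 0.09
t 9.85 p [0.555  0.1395 0.0773] xyaw -129.69 tilt 0.01 F [-0.64 -0.16 -0.03] open -0.002 q6 0.76
50.3 [-0.02, 0.03, 0.02] ay 0.0
47.3 [-0.12, 0.03, 0.19] ay 3.0
44.3 [-0.22, 0.03, 0.37] ay 6.0
41.3 [-0.31, 0.03, 0.55] ay 9.0
38.3 [-0.38, 0.03, 0.73] ay 12.0
35.3 [-0.45, 0.03, 0.92] ay 15.0
32.3 [-0.51, 0.03, 1.11] ay 18.0
29.299999999999997 [-0.56, 0.03, 1.31] ay 21.0
26.299999999999997 [-0.59, 0.03, 1.51] ay 24.0
23.299999999999997 [-0.62, 0.03, 1.7] ay 27.0
20.299999999999997 [-0.64, 0.03, 1.9] ay 30.0
```

View pics/w7.png

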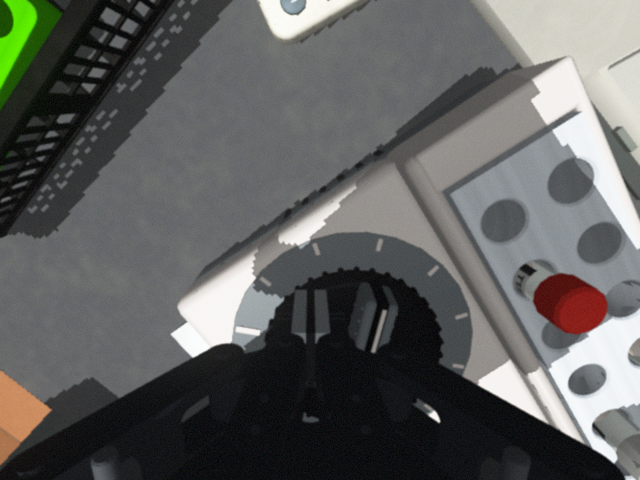

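Three clicks: the wing points at the third tick after the long one, at (380, 244). Now the fourth and last click.

Call:
{"name": "play_rows", "arguments": {
  "steps": [
    {"claw": 0,"tx": -0.12,"ty": 0,"tz": 0.19,"ax": 0,"ay": 3,"az": 0},
    {"claw": 0,"tx": -0.22,"ty": 0,"tz": 0.37,"ax": 0,"ay": 6,"az": 0},
    {"claw": 0,"tx": -0.31,"ty": 0,"tz": 0.55,"ax": 0,"ay": 9,"az": 0},
    {"claw": 0,"tx": -0.38,"ty": 0,"tz": 0.73,"ax": 0,"ay": 12,"az": 0},
    {"claw": 0,"tx": -0.45,"ty": 0,"tz": 0.92,"ax": 0,"ay": 15,"az": 0},
    {"claw": 0,"tx": -0.51,"ty": 0,"tz": 1.11,"ax": 0,"ay": 18,"az": 0},
    {"claw": 0,"tx": -0.56,"ty": 0,"tz": 1.31,"ax": 0,"ay": 21,"az": 0},
    {"claw": 0,"tx": -0.59,"ty": 0,"tz": 1.5,"ax": 0,"ay": 24,"az": 0},
    {"claw": 0,"tx": -0.62,"ty": 0,"tz": 1.7,"ax": 0,"ay": 27,"az": 0},
    {"claw": 0,"tx": -0.64,"ty": 0,"tz": 1.9,"ax": 0,"ay": 30,"az": 0},
    {"claw": 0,"tx": -0.64,"ty": 0,"tz": 1.9,"ax": 0,"ay": 30,"az": 0},
    {"claw": 0,"tx": -0.64,"ty": 0,"tz": 1.9,"ax": 0,"ay": 30,"az": 0}
  ]
}}

```text
time: 10.85
eef_pos: [0.5737, 0.1323, 0.0773]
tcp_rot: [0.125, -0.696, 0.696, -0.125]
contact_force: [-0.1, 0.4, 0.9]
opening: -0.001
```

Run:
```python
from h import *
pol()
p,d=cams.read_camera("wrist"); cv2.imwrite("pics/w8.png",p)
```

```text
t 10.85 p [0.5737 0.1323 0.0773] xyaw -159.68 tilt 0.01 F [-0.1   0.36  0.86] open -0.001 q6 1.27
r 38.3 ang 53.6 radial 32.0 tang 21.0 toolface dial deg 109.1 F tang 0.37
```

View pics/w8.png

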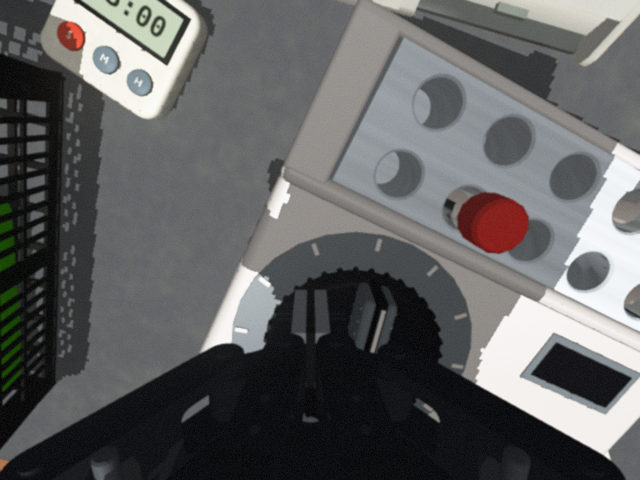

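Four clicks: the wing sits at (375, 315), pointing at the tick at (380, 244), as after each earlier click. I'll back off, lift, and check from above.

Call:
{"name": "play_rows", "arguments": {
  "steps": [
    {"claw": 0,"tx": 0,"ty": 0,"tz": -0.5,"ax": 0,"ay": 0,"az": 0},
    {"claw": 0,"tx": 0,"ty": 0,"tz": -1,"ax": 0,"ay": 0,"az": 0},
    {"claw": 0,"tx": 0,"ty": -2,"tz": -1,"ax": 0,"ay": 0,"az": 0},
    {"claw": 0,"tx": 0,"ty": -4.5,"tz": -1,"ax": 0,"ay": 0,"az": 0},
    {"claw": 0,"tx": 0,"ty": -7,"tz": -1,"ax": 0,"ay": 0,"az": 0},
    {"claw": 0,"tx": 0,"ty": -9,"tz": -1,"ax": 0,"ay": 0,"az": 0},
    {"claw": 0,"tx": 0,"ty": -9,"tz": -1,"ax": 0,"ay": 0,"az": 0}
  ]
}}

```text
time: 11.48
eef_pos: [0.5732, 0.1426, 0.173]
tcp_rot: [0.121, -0.696, 0.696, -0.128]
contact_force: [0.4, -0.6, 0.7]
opening: 0.001
```

```bash
python3 -c "
from h import *
to([.5155,-.0127,.16],-90)
to([.5155,-.0127,.16],-159.7)"
```

```text
t 11.48 p [0.5732 0.1426 0.173 ] xyaw -159.73 tilt 0.56 F [ 0.43 -0.63  0.72] open 0.001 q6 1.29
shift cm [10.8   1.23 12.57] ay -69.73
t 11.48 p [0.5732 0.1426 0.173 ] xyaw -159.73 tilt 0.56 F [ 0.43 -0.63  0.72] open 0.001 q6 1.29
shift cm [10.8   1.23 12.57] ay -0.03
```

Call:
{"name": "play_rows", "arguments": {
  "steps": [
    {"claw": 0,"tx": 2,"ty": 0.2,"tz": 2,"ax": 0,"ay": 0,"az": 0},
    {"claw": 0,"tx": 4,"ty": 0.4,"tz": 4,"ax": 0,"ay": 0,"az": 0},
    {"claw": 0,"tx": 6,"ty": 0.6,"tz": 6,"ax": 0,"ay": 0,"az": 0},
    {"claw": 0,"tx": 8,"ty": 0.8,"tz": 8,"ax": 0,"ay": 0,"az": 0},
    {"claw": 0,"tx": 10,"ty": 1,"tz": 9.5,"ax": 0,"ay": 0,"az": 0},
    {"claw": 0,"tx": 12,"ty": 1.2,"tz": 11,"ax": 0,"ay": 0,"az": 0},
    {"claw": 0,"tx": 13.5,"ty": 1.2,"tz": 12.5,"ax": 0,"ay": 0,"az": 0},
    {"claw": 0,"tx": 14.3,"ty": 1.2,"tz": 12.5,"ax": 0,"ay": 0,"az": 0},
    {"claw": 0,"tx": 14.3,"ty": 1.2,"tz": 12.5,"ax": 0,"ay": 0,"az": 0},
    {"claw": 0,"tx": 14.3,"ty": 1.2,"tz": 12.5,"ax": 0,"ay": 0,"az": 0}
  ]
}}

```text
time: 12.32
eef_pos: [0.4791, -0.0244, 0.1549]
tcp_rot: [-0.124, 0.696, -0.696, 0.124]
contact_force: [0.1, -0.3, 0.1]
opening: 0.001
```

Run:
```python
from h import *
where()
K,C=cam("wrist"); p,d=cams.read_camera("wrist"); cv2.imwrite("pics/w9.png",p); np.savez("w9.npz",p=p,d=d,K=K,C=C)
```

```text
t 12.32 p [ 0.4791 -0.0244  0.1549] xyaw -159.81 tilt 0.04 F [ 0.08 -0.35  0.15] open 0.001 q6 0.96
```

View pics/w9.png

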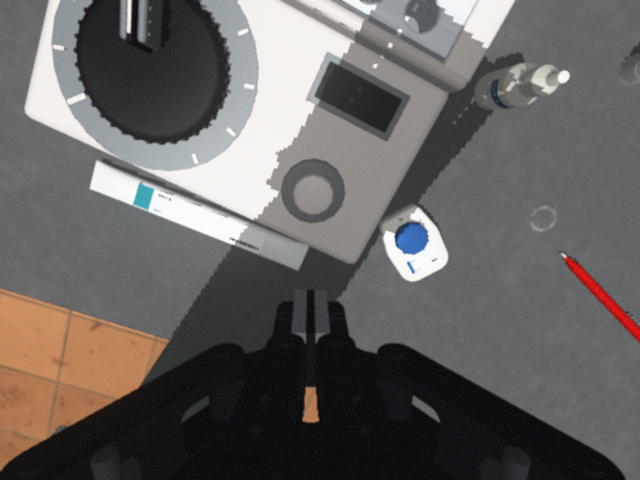

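The start cap is at (313, 192), with the dial and its wing at upper left. I'll locate the button and verify the dial angle.

Run:
```python
from h import *
z=np.load("w9.npz"); p=z["p"];d=z["d"];K=z["K"];C=z["C"]
b=ray(K,C,313,192,.074); print("start",b, "collar", ray(K,C,313,191,.063))
uv=np.mgrid[150:235,270:355]; v,u=uv
P=np.stack([(u-K[0,2])/K[0,0]*d[v,u],(v-K[1,2])/K[1,1]*d[v,u],d[v,u]],-1)@C[:3,:3].T+C[:3,3]
r=np.hypot(P[...,0]-b[0],P[...,1]-b[1])*1e3
for lo,hi in((0,8),(8,12),(14,16),(16,18),(18,20),(20,22),(23,26)): print(lo,hi,np.median(P[...,2][(r>lo)&(r<hi)]).round(4))
t=cams.read_camera("top")[0]; cv2.imwrite("pics/top9.png",cv2.resize(t[195:345,180:380],None,fx=4,fy=4,interpolation=cv2.INTER_CUBIC))
```

```text
start [ 0.51457518 -0.01284225  0.074     ] collar [ 0.51342501 -0.01335839  0.063     ]
0 8 0.0771
8 12 0.0767
14 16 0.0671
16 18 0.0671
18 20 0.0668
20 22 0.0598
23 26 0.0591
```

View pics/top9.png

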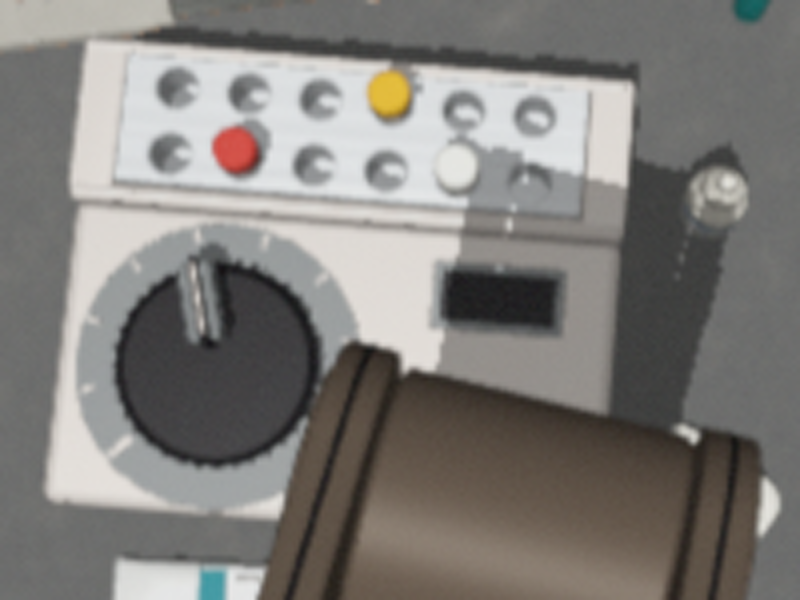

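```bash
python3 -c "
from h import *
to([.5145,-.013,.085])"
```

```text
t 12.42 p [ 0.4797 -0.0241  0.1553] xyaw -159.73 tilt 0.02 F [-1.51 -0.96 -0.35] open 0.001 q6 0.95
shift cm [-3.65  7.03  0.17] ay None
```

Call:
{"name": "play_rows", "arguments": {
  "steps": [
    {"claw": 0,"tx": -1.5,"ty": 0,"tz": 0.1,"ax": 0,"ay": 0,"az": 0},
    {"claw": 0,"tx": -3,"ty": 1,"tz": 0.2,"ax": 0,"ay": 0,"az": 0},
    {"claw": 0,"tx": -3.65,"ty": 3,"tz": 0.2,"ax": 0,"ay": 0,"az": 0},
    {"claw": 0,"tx": -3.65,"ty": 5,"tz": 0.2,"ax": 0,"ay": 0,"az": 0},
    {"claw": 0,"tx": -3.65,"ty": 6.5,"tz": 0.2,"ax": 0,"ay": 0,"az": 0},
    {"claw": 0,"tx": -3.65,"ty": 7,"tz": 0.2,"ax": 0,"ay": 0,"az": 0},
    {"claw": 0,"tx": -3.65,"ty": 7,"tz": 0.2,"ax": 0,"ay": 0,"az": 0},
    {"claw": 0,"tx": -3.65,"ty": 7,"tz": 0.2,"ax": 0,"ay": 0,"az": 0}
  ]
}}

```text
time: 13.08
eef_pos: [0.5148, -0.0137, 0.0857]
tcp_rot: [0.124, -0.696, 0.696, -0.124]
contact_force: [-0.3, 0.2, 0.3]
opening: -0.0
```

```bash
python3 -c "
from h import *
to([.5145,-.013,.069])"
```

```text
t 13.08 p [ 0.5148 -0.0137  0.0857] xyaw -159.74 tilt 0.02 F [-0.31  0.17  0.3 ] open -0.0 q6 0.99
shift cm [ 0.    1.67 -0.08] ay None
```

Call:
{"name": "play_rows", "arguments": {
  "steps": [
    {"claw": 0,"tx": 0,"ty": 0.6,"tz": 0,"ax": 0,"ay": 0,"az": 0},
    {"claw": 0,"tx": 0,"ty": 1,"tz": 0,"ax": 0,"ay": 0,"az": 0},
    {"claw": 0,"tx": 0,"ty": 1.2,"tz": 0,"ax": 0,"ay": 0,"az": 0},
    {"claw": 0,"tx": 0,"ty": 1.4,"tz": 0,"ax": 0,"ay": 0,"az": 0},
    {"claw": 0,"tx": 0,"ty": 1.6,"tz": 0,"ax": 0,"ay": 0,"az": 0},
    {"claw": 0,"tx": 0,"ty": 1.7,"tz": 0,"ax": 0,"ay": 0,"az": 0},
    {"claw": 0,"tx": 0,"ty": 1.7,"tz": 0,"ax": 0,"ay": 0,"az": 0}
  ]
}}

```text
time: 13.67
eef_pos: [0.5157, -0.0144, 0.0718]
tcp_rot: [0.124, -0.696, 0.696, -0.125]
contact_force: [-4.2, 2.9, 17.4]
opening: -0.004
```

```bash
python3 -c "
from h import *
to([.5145,-.013,.068])"
```

```text
t 13.67 p [ 0.5157 -0.0144  0.0718] xyaw -159.79 tilt 0.08 F [-4.21  2.89 17.36] open -0.004 q6 0.99
shift cm [ 0.07  0.38 -0.17] ay None
```

Run:
```python
from h import *
where()
for n in("wrist","scene"):
    K,C=cam(n); p,d=cams.read_camera(n)
    cr=p[230:380,210:410] if n=="wrist" else p[220:310,220:340]
    cv2.imwrite(f"pics/{n}10.png",cv2.resize(cr,None,fx=4 if n=="wrist" else 6,fy=4 if n=="wrist" else 6,interpolation=cv2.INTER_CUBIC)); np.savez(f"{n}10.npz",p=p,d=d,K=K,C=C)
    if n=="scene": print(proj(K,C,[.5145,-.013,.074]))
```

```text
t 13.67 p [ 0.5157 -0.0144  0.0718] xyaw -159.79 tilt 0.08 F [-4.21  2.89 17.36] open -0.004 q6 0.99
[270.09265024 264.72452205]
```

View pics/scene10.png

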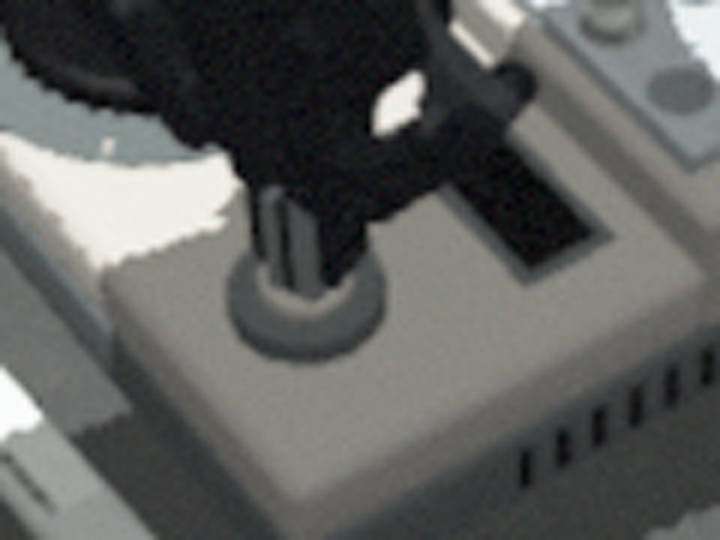

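View pics/wrist10.png

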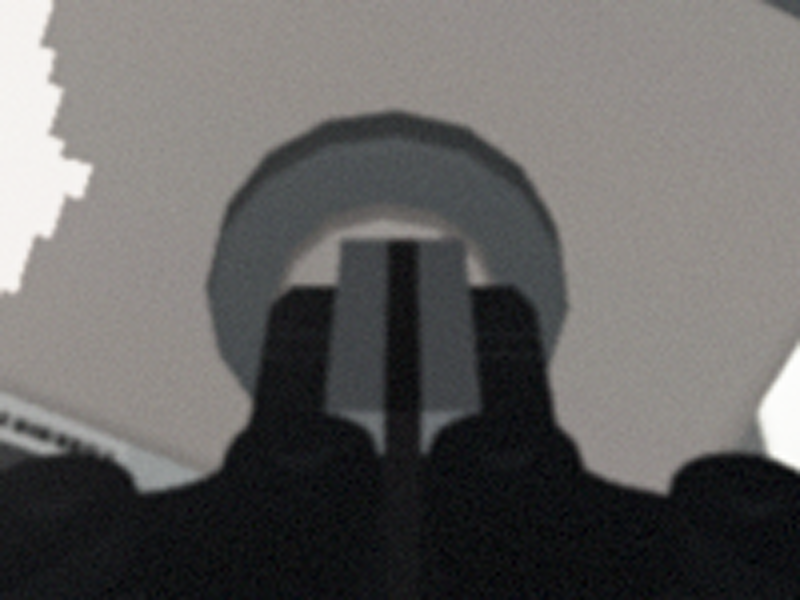

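The cap looks nearly flush with the collar at 17 N. I'll check the travel while releasing slowly.

Call:
{"name": "play_rows", "arguments": {
  "steps": [
    {"claw": 0,"tx": 0,"ty": -0.1,"tz": 0,"ax": 0,"ay": 0,"az": 0},
    {"claw": 0,"tx": 0,"ty": -0.1,"tz": 0,"ax": 0,"ay": 0,"az": 0}
  ]
}}

```text
time: 13.93
eef_pos: [0.5156, -0.0144, 0.0719]
tcp_rot: [0.123, -0.696, 0.696, -0.125]
contact_force: [-2.2, 0.5, 11.8]
opening: 0.002
```

Call:
{"name": "play_rows", "arguments": {
  "steps": [
    {"claw": 0,"tx": 0,"ty": -0.1,"tz": 0,"ax": 0,"ay": 0,"az": 0},
    {"claw": 0,"tx": 0,"ty": -0.1,"tz": 0,"ax": 0,"ay": 0,"az": 0}
  ]
}}

```text
time: 14.1
eef_pos: [0.5156, -0.0143, 0.072]
tcp_rot: [0.123, -0.696, 0.696, -0.125]
contact_force: [1.0, 1.3, 5.4]
opening: 0.0
```

Call:
{"name": "play_rows", "arguments": {
  "steps": [
    {"claw": 0,"tx": 0,"ty": -0.1,"tz": 0,"ax": 0,"ay": 0,"az": 0},
    {"claw": 0,"tx": 0,"ty": -0.1,"tz": 0,"ax": 0,"ay": 0,"az": 0}
  ]
}}

```text
time: 14.27
eef_pos: [0.5156, -0.0144, 0.0726]
tcp_rot: [0.123, -0.696, 0.696, -0.125]
contact_force: [2.2, 1.8, 3.9]
opening: -0.002
```

Call:
{"name": "play_rows", "arguments": {
  "steps": [
    {"claw": 0,"tx": 0,"ty": -0.1,"tz": 0,"ax": 0,"ay": 0,"az": 0},
    {"claw": 0,"tx": 0,"ty": -0.1,"tz": 0,"ax": 0,"ay": 0,"az": 0}
  ]
}}

```text
time: 14.43
eef_pos: [0.5155, -0.0144, 0.0732]
tcp_rot: [0.123, -0.696, 0.696, -0.125]
contact_force: [2.9, 0.3, 3.7]
opening: -0.001
```

Call:
{"name": "play_rows", "arguments": {
  "steps": [
    {"claw": 0,"tx": 0,"ty": -0.1,"tz": 0,"ax": 0,"ay": 0,"az": 0},
    {"claw": 0,"tx": 0,"ty": -0.1,"tz": 0,"ax": 0,"ay": 0,"az": 0}
  ]
}}

```text
time: 14.6
eef_pos: [0.515, -0.0144, 0.0738]
tcp_rot: [0.123, -0.696, 0.696, -0.125]
contact_force: [3.1, 1.1, 3.9]
opening: 0.005
```

Call:
{"name": "play_rows", "arguments": {
  "steps": [
    {"claw": 0,"tx": 0,"ty": -0.1,"tz": 0,"ax": 0,"ay": 0,"az": 0},
    {"claw": 0,"tx": 0,"ty": -0.1,"tz": 0,"ax": 0,"ay": 0,"az": 0}
  ]
}}

```text
time: 14.77
eef_pos: [0.5144, -0.0144, 0.0744]
tcp_rot: [0.124, -0.696, 0.696, -0.124]
contact_force: [2.9, -0.6, 3.1]
opening: 0.002
```

Call:
{"name": "play_rows", "arguments": {
  "steps": [
    {"claw": 0,"tx": 0,"ty": -0.1,"tz": 0,"ax": 0,"ay": 0,"az": 0},
    {"claw": 0,"tx": 0,"ty": -0.1,"tz": 0,"ax": 0,"ay": 0,"az": 0}
  ]
}}

```text
time: 14.93
eef_pos: [0.5139, -0.0143, 0.0751]
tcp_rot: [0.124, -0.696, 0.696, -0.124]
contact_force: [1.8, -0.1, 1.9]
opening: 0.003
```

Call:
{"name": "play_rows", "arguments": {
  "steps": [
    {"claw": 0,"tx": 0,"ty": -0.1,"tz": 0,"ax": 0,"ay": 0,"az": 0},
    {"claw": 0,"tx": 0,"ty": -0.1,"tz": 0,"ax": 0,"ay": 0,"az": 0}
  ]
}}

```text
time: 15.1
eef_pos: [0.5136, -0.0143, 0.076]
tcp_rot: [-0.125, 0.696, -0.696, 0.123]
contact_force: [1.6, -1.7, 1.6]
opening: 0.002
```

Call:
{"name": "play_rows", "arguments": {
  "steps": [
    {"claw": 0,"tx": 0,"ty": -0.1,"tz": 0,"ax": 0,"ay": 0,"az": 0},
    {"claw": 0,"tx": 0,"ty": -0.1,"tz": 0,"ax": 0,"ay": 0,"az": 0}
  ]
}}

```text
time: 15.27
eef_pos: [0.5135, -0.0142, 0.0769]
tcp_rot: [-0.125, 0.696, -0.696, 0.123]
contact_force: [1.2, -0.9, 2.0]
opening: -0.002
```

Hard stop at z 0.0718, with spring force about 5 N there, falling to about 1.6–2 N around 5–6 mm higher. That means the button went fully down. Now lift clear.

Call:
{"name": "play_rows", "arguments": {
  "steps": [
    {"claw": 0,"tx": 0,"ty": -0.5,"tz": 0,"ax": 0,"ay": 0,"az": 0},
    {"claw": 0,"tx": 0,"ty": -2,"tz": 0,"ax": 0,"ay": 0,"az": 0},
    {"claw": 0,"tx": 0,"ty": -5,"tz": 0,"ax": 0,"ay": 0,"az": 0},
    {"claw": 0,"tx": 0,"ty": -8,"tz": 0,"ax": 0,"ay": 0,"az": 0},
    {"claw": 0,"tx": 1,"ty": -10,"tz": 2,"ax": 0,"ay": 0,"az": 0},
    {"claw": 0,"tx": 2,"ty": -11,"tz": 5,"ax": 0,"ay": 0,"az": 0},
    {"claw": 0,"tx": 3,"ty": -11,"tz": 8,"ax": 0,"ay": 0,"az": 0},
    {"claw": 0,"tx": 3,"ty": -11,"tz": 11,"ax": 0,"ay": 0,"az": 0},
    {"claw": 0,"tx": 3,"ty": -11,"tz": 14,"ax": 0,"ay": 0,"az": 0},
    {"claw": 0,"tx": 3,"ty": -11,"tz": 16,"ax": 0,"ay": 0,"az": 0},
    {"claw": 0,"tx": 3,"ty": -11,"tz": 16,"ax": 0,"ay": 0,"az": 0},
    {"claw": 0,"tx": 3,"ty": -11,"tz": 16,"ax": 0,"ay": 0,"az": 0}
  ]
}}

```text
time: 16.27
eef_pos: [0.5404, -0.1748, 0.1862]
tcp_rot: [-0.124, 0.697, -0.695, 0.123]
contact_force: [-0.1, 0.2, -0.8]
opening: 0.003
```

Run:
```python
from h import *
where()
for n,(a,b,c,d_) in dict(top=(195,345,180,380),scene=(165,315,185,385)).items():
    p=cams.read_camera(n)[0]; cv2.imwrite(f"pics/{n}11.png",cv2.resize(p[a:b,c:d_],None,fx=4,fy=4,interpolation=cv2.INTER_CUBIC))
    q=np.load(n+"0.npz")["p"]; 
z=np.load("top0.npz");K=z["K"];C=z["C"]
where()
```

```text
t 16.27 p [ 0.5404 -0.1748  0.1862] xyaw -159.89 tilt 0.22 F [-0.13  0.2  -0.84] open 0.003 q6 0.73
t 16.37 p [ 0.5404 -0.1735  0.1864] xyaw -159.77 tilt 0.18 F [ 0.64  0.55 -0.14] open 0.0 q6 0.73
```

View pics/top11.png

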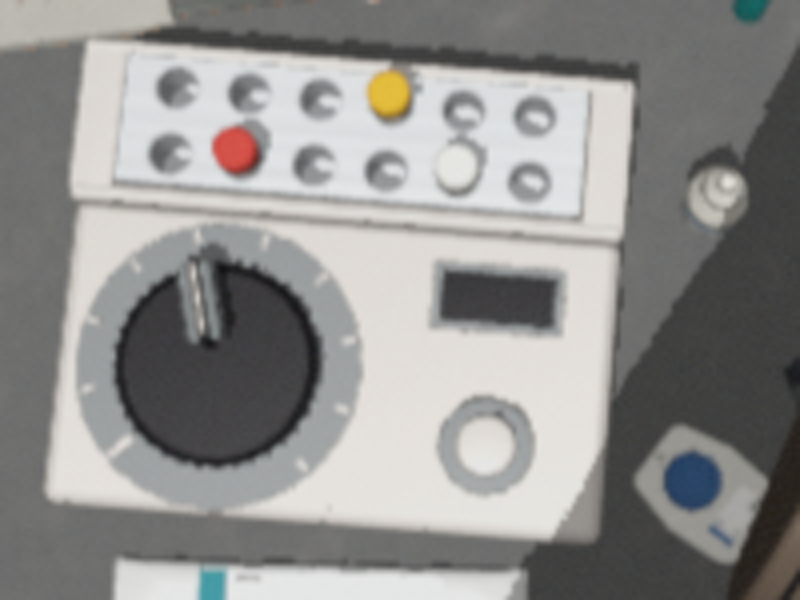

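View pics/scene11.png

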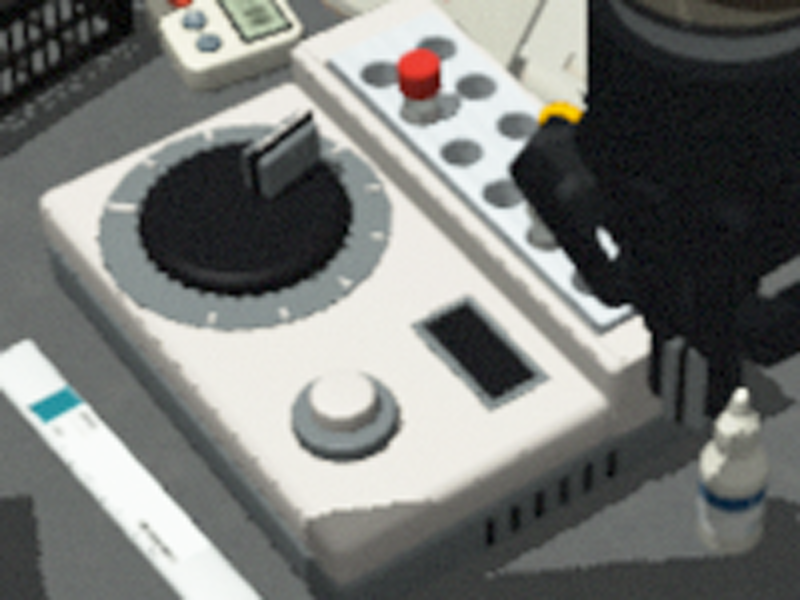

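The wing points at the fourth tick (198, 237) past the long one (119, 446). The button at (345, 400 in the scene crop) is up again, and the heater, tubes, dropper, cartridge and pouch are where they were. I'll hand it in.

```bash
python3 -c "
from h import *
print(ctrl.sign_off())"
```

```text
the job is handed in; nothing more can be done
None
```

The heater is set for four minutes, and the job was handed in at about 16.4 s of the 72 s allowed.

- **Dial to the stop:** With the closed fingertips against the wing's side I pushed the dial from three clicks back to its stop. It held still against 5.6 N there.
- **Four clicks:** I then pushed it clockwise one click at a time, with a wrist picture after each. The last top view shows the wing at the fourth tick past the long one.
- **Start button:** I pressed it to a hard stop, with 17 N at the peak. On the slow release the force was about 5 N at the stop, falling to about 2 N some 5 to 6 mm higher, which matches a full press. The last pictures show it up again.
- **Surroundings:** The heater, tubes, dropper, cartridge and pouch look unmoved, and the gripper was clear of everything.

**One disagreement:** the measured fingertip height at the button's hard stop was about 4 mm above the nominal 68 mm. I took this as a height offset in the arm's reading and relied on the force and travel instead.

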